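# Load the finishing kit tray in layers

### The arm

A 7-joint arm with a two-finger parallel gripper is mounted at the origin on a cart in front of the work surface, level with it; the furniture and walls round the work are solid. World frame = base frame: x ahead of the robot, y to its left, z up, the work surface at z = 0. Lengths are in m, angles in rad, forces in N, time in s.
With the tool pointing down it reaches from about 0.4 to 0.875 m from the base axis. Payload 6.5 kg.
Tool frame: the origin (TCP) lies midway between the tips of the shut fingers; the grasp point (between the pads) lies 19 mm behind it; z points along the fingers, x is the direction in which the jaws open and shut, and the axes are right-handed (so a half turn about z gives the same grasp; the last joint's range is limited). The gripper opens to 85 mm and grips with 20 to 120 N. Pads are 22 mm wide; open, the fingers measure 114 mm over their backs; the gripper's body (76 mm by 85 mm) begins 54 mm behind the grasp point. The pads swing forward as they close: fully open they stand 13 mm farther back than shut.
Start: joints at [1.107, 0.536, -0.004, 1.538, 0.003, 1.067, -0.071], TCP at [0.252, -0.599, 0.231] pointing down, gripper open.
Joint ranges: [-2.7, 2.7], [-0.37, 2.16], [-1.27, 1.26], [0.24, 2.4], [-1.31, 4.45], [0.19, 1.91], [-2.76, 2.76]. Speed limits (rad/s): [2.39, 2.39, 3.14, 3.14, 3.14, 3.14, 3.14].

### API

Orientations are given as a rotation vector (axis times angle).
In Python, from cell import robot, cams, order gives the robot as it stands. The module is installed in compiled form; this text tells all that it offers.
- The arm moves only by the tool jog_arm, never from a script. Its arguments are lists of equal length, an entry for each row: "xyz": the shift along the tool's x, y, z in units of 300 mm (1.0 is 300 mm), a list of three; "turn": the turn, a rotation vector about the tool's x, y, z in units of 30 degrees (1.0 is 30 degrees), a list of three. In form: {"xyz": [[x, y, z], ...], "turn": [[ax, ay, az], ...]}. A call has exactly 8 rows; each row is the pose to reach, as a shift and turn from the pose commanded when the call began, along the tool's axes at that moment; what a row does not reach only later rows make up. A row lasts 1/12 s, in which the tool goes at most 41.7 mm and 7.16 degrees, less where a joint would pass 70% of its speed; a pose out of reach is approached as far as the arm can. A call with a number of a shift or a turn outside -1 to 1 is refused whole. A call with a gripper value outside its range is refused whole. "hand" is the opening, from 0 (shut) to 1 (fully open), set as the call begins (left out, the last holds). The fingers move at their own pace and stop on an object; "force" is the grip in N (left out, the last holds). Time passes only in rows, so rows that repeat a pose let the fingers close, or fill a call up. It gives the time, the measured TCP pose, the force and the opening at its end, in the units of the state.
- robot.state(): the state, without advancing time (a new reading comes with each control period).
- cams.get_image(name): name is "scene" or "side" or "wrist"; returns a dict with "img" (384x512x3 uint8, blue, green, red), "K" (3x3 intrinsics, pixels), "extrinsics" (4x4, takes a point from camera to world coordinates). Camera axes: x right, y down, z forward; pixel columns grow to the right and rows downward; lengths in m; the calibration is good to about 2 mm. A picture is of the moment at which its call begins. There is no depth.
- order.close_job(): hands the job in, once; it reports no verdict.
The state is a dict: "t": time; "qpos": joint angles; "joint_vel": joint speeds; "tau": joint torques, N m; "tcp_pos": TCP position; "eef_rot": TCP orientation; "wrist_force": force on the tool from outside, world axes, zero at the start; "wrist_torque": the same for the moment, N m; "grip_width": opening from 0.0 (shut) to 1.0 (fully open).
Only numpy, scipy, OpenCV 4.12 (cv2) and the standard library are available. Lean on these libraries where they do the work, as an engineer would, in place of code of your own. Each camera call takes 0.05 s, during which the arm holds its last target.

### The job

Finish packing the fitted wooden kit tray from the bottom up. First set the beech packing block down into the empty pocket in the middle of the tray, then take the box cutter out of its wooden stand, lay it flat on the bench and let go, then take it again and lower it across over the block, one end in each of the tray's two raised notches. Drop neither part into the tray, keep the brush handle and ferrule in their troughs, and leave the things round about where they are.

Things in the scene. Friction and masses are not known exactly. Their poses are not given: they have to be found in the camera images.
- tray: Fixed low wooden tray, base 150 (x) x 104 (y) mm, 6 mm thick. Origin: centre of the underside, on the bench; x = long axis, turned up to 0.35 rad from world x; z up. Empty pocket in the middle; beside it at x = +-40.5 mm low troughs hold a brush handle (+x) and a ferrule (-x), lying along y, tops 16 mm above the bench; at each end a raised notched cheek.
- tray_pocket (a point): Centre of the pocket's floor, 6 mm above the bench; axes as the tray. The pocket is 53 mm along tray x by 68 mm along y; its fences rise to 18 mm above the bench and are open for 35 mm at the middle of the two sides at y = +-36 mm (finger gaps).
- tray_notches (a point): Midway between the two notches at the height of their floors, 60 mm above the bench; axes as the tray. The cheeks stand at tray x 52 to 64 and -64 to -52 mm, 46 mm wide in y; each has an open-topped notch 31 mm wide, centred on y = 0; horn tops 74 mm above the bench. The cutter lies along tray x in both, passing above the block.
- tool_stand: Fixed wooden tool stand, foot 74 (x) x 70 (y) mm, upright part 48 x 54 mm, 55 mm tall, with an upright well open at the top. Origin: centre of the underside, on the bench; z up; turned up to 0.35 rad. 
- stand_mouth (a point): Centre of the stand's top, 55 mm above the bench; axes as the stand. The well is 20 mm (x) by 31 mm (y), centred on x = 0, floor 6 mm above the bench; its +x wall has a 13 mm gap for the cutter's slider.
- block_center (a point): Centre of the loose beech packing block, 60 (x) x 45 (y) x 45 (z) mm, 0.08 to 0.15 kg, on the bench, z up, any turn; bench at world x 0.41 to 0.61 m, y -0.1 to 0.03 m holds nothing else. In the pocket its 60 mm side goes along tray y. Gripped across the 60 mm, the fingers fit the finger gaps; its top is then 51 mm above the bench.
- cutter_center (a point): Centre of the yellow box cutter's body, 26 (x) x 135 (y, long) x 16 (z) mm, 0.04 to 0.08 kg, balanced near the centre. Black slider: 6 mm out of the +z face, 29 to 46 mm towards the nose (-y). Blade in, fixed. Starts upright in the stand, nose down, upper end 141 mm above the bench, 26 mm width along stand y, slider to stand +x. Centre height lying on the bench 8 mm, in the notches 68 mm.
- handle_center (a point): Centre of the bare black brush handle, 58 x 14 x 10 mm, lying loose in the tray's +x trough. It stays there.
- ferrule_center (a point): Centre of the tin ferrule, 36 x 16 x 10 mm, lying loose in the tray's -x trough. It stays there.
- block: The same beech packing block; origin at the centre of its underside.
- cutter: The same box cutter; origin on the middle of the face opposite the slider.
- tin_can: Bystander: open tin can, 73 mm wide, 85 mm tall, origin at its underside.
- brush: Bystander: flat paint brush, 132 x 26 x 13 mm, lying; origin at the underside.
- comb: Bystander: beech-handled steel comb, 52 x 134 x 13 mm, lying; origin at the underside.
- counter: Bystander: hand tally counter, 55 x 58 x 29 mm, origin at the underside.
Mind the look-alikes: they are no part of the job. There is more than one size of the cutter; the job needs the largest.

How it is judged:
By the outcome, as a careful person would: the job done as asked, in the order asked, and still so for the second after the job is handed in, with the robot touching nothing.
It also fails if it takes over 72 s, if anything falls off the work surface, if the arm or the gripper's body presses on something with over 40 N, if the wrist force passes 120 N, or if a joint passes its speed limit or range.

## Working session

There is one attempt and no reset: what is moved stays moved. The work goes in short steps, Python scripts to look and compute and a tool call to move; the robot and the scene stay as the last step left them, time stands still between calls to the robot, and variables do not carry over. Pictures are saved under pics/ and viewed, and the job is handed in when it is done.

Besides the shell and the picture viewer there is one more tool, called after "Emit:" as a command line: name --argument value ..., lists and objects as JSON in quotes. jog_arm: Moves the arm, as the interface text tells. Shifts and turns lie within -1 to 1; 1 stands for 300 mm of shift or 30 degrees of turn. Its arguments: {"type":"object","properties":{"xyz":{"type":"array"},"turn":{"type":"array"},"hand":{"type":"number"},"force":{"type":"number"}},"required":["xyz","turn"]}

```bash
mkdir -p pics
python3 - <<'E'
from cell import robot,cams
import cv2,json
print({k:(v if not hasattr(v,'tolist') else v.tolist()) for k,v in robot.state().items()})
for n in ["scene","side","wrist"]:
    d=cams.get_image(n); cv2.imwrite(f"pics/{n}0.png",d["img"]); print(n,d["K"],d["extrinsics"])
E
```

```text
{'t': 0.0, 'qpos': [1.1067875770246967, 0.537195311299265, -0.004446658534305537, 1.5388680765636245, 0.002605105660542805, 1.06727426116677, -0.07118915688073665], 'joint_vel': [-0.0008674871610343689, 0.0005130666449354477, 0.0004944576741296464, -0.0002884368336003251, -0.0010471152946020525, -5.547787402911675e-05, -0.0004802742712879404], 'tau': [0.0011974694643868133, -58.34084987640381, 1.0495961084961891, -25.911147594451904, 0.012415949895512313, 0.009388263279106468, 9.406362835306936e-06], 'tcp_pos': [0.25155369513043957, -0.5986717239496484, 0.23039608574678025], 'eef_rot': [-2.615957959806118, 1.7381027392861772, 0.0023797922275658875], 'wrist_force': [-0.11910758086580707, 0.5350290147631135, 0.08800015399199737], 'wrist_torque': [0.033388708304825404, -0.018399966137598613, -0.0022257855541533557], 'grip_width': 1.0037444194064948}
scene [[358.8122673    0.         257.41746914]
 [  0.         358.8122673  187.31560157]
 [  0.           0.           1.        ]] [[-0.87917636 -0.35128496  0.3219438   0.23979798]
 [-0.4762576   0.66921889 -0.57037249  0.65033408]
 [-0.01508759 -0.65478619 -0.75566356  0.71201317]
 [ 0.          0.          0.          1.        ]]
side [[405.36036051   0.         257.43067683]
 [  0.         405.36036051 180.54234448]
 [  0.           0.           1.        ]] [[ 0.99884717 -0.01252145  0.04634166  0.47958038]
 [-0.04755344 -0.3899849   0.91959254 -0.61060798]
 [ 0.00655792 -0.92073611 -0.39013075  0.41837853]
 [ 0.          0.          0.          1.        ]]
wrist [[304.16748447   0.         262.31656106]
 [  0.         304.16748447 198.18143592]
 [  0.           0.           1.        ]] [[ 0.3880782  -0.87597227 -0.28647495  0.32489784]
 [-0.9216237  -0.36961199 -0.11830776 -0.56776492]
 [-0.00225026  0.30993477 -0.95075516  0.3726293 ]
 [ 0.          0.          0.          1.        ]]
```

View pics/scene0.png

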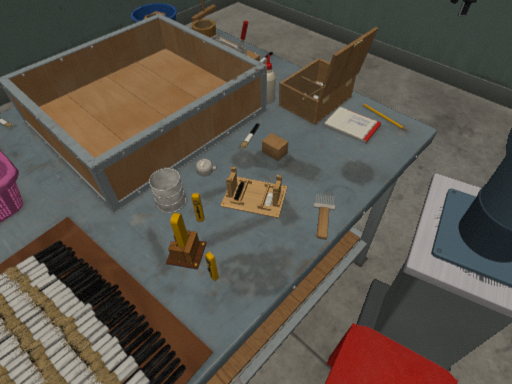

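View pics/side0.png

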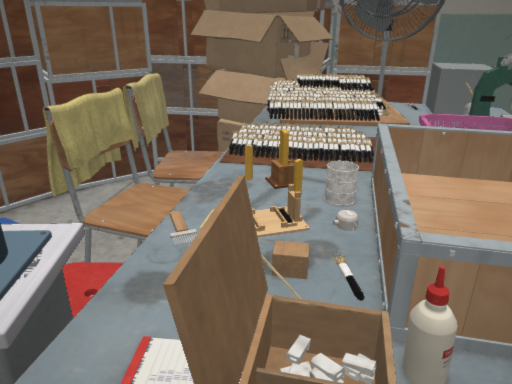

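View pics/wrist0.png

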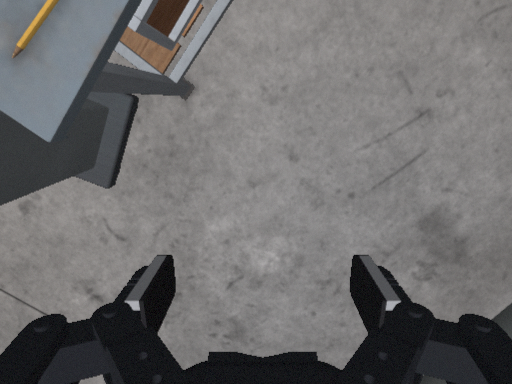

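Run:
```python
import cv2
a=cv2.imread("pics/scene0.png"); c=a[125:285,150:350]; cv2.imwrite("pics/sc_crop.png",cv2.resize(c,None,fx=3.75,fy=3.75,interpolation=cv2.INTER_CUBIC))
a=cv2.imread("pics/side0.png"); c=a[120:300,220:400]; cv2.imwrite("pics/si_crop.png",cv2.resize(c,None,fx=3.3,fy=3.3,interpolation=cv2.INTER_CUBIC))
```

```text
(no output)
```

View pics/sc_crop.png

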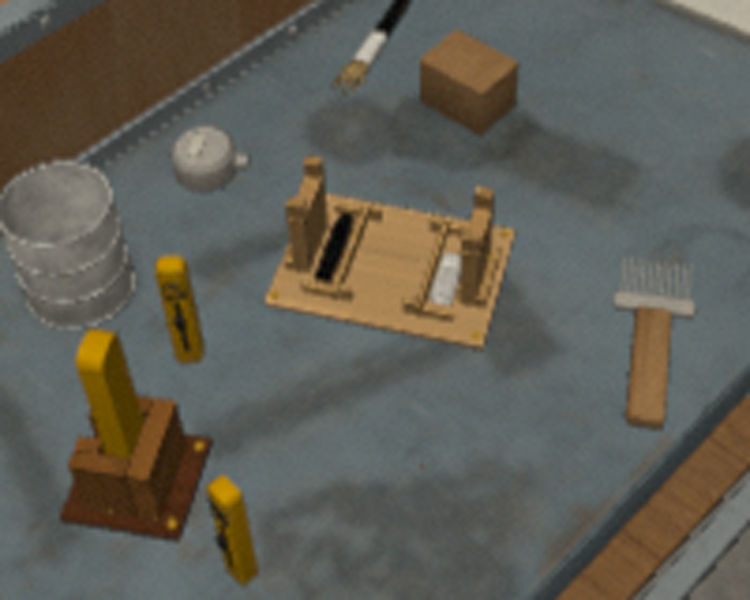

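View pics/si_crop.png

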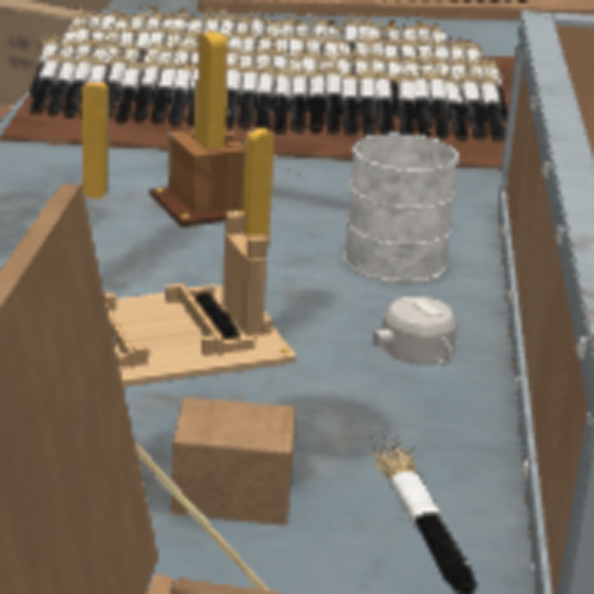

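```bash
cat > h.py <<'E'
import numpy as np,cv2
from scipy.spatial.transform import Rotation as R
def ray(d,uv,z):
    K,E=d["K"],d["extrinsics"]; v=E[:3,:3]@np.linalg.inv(K)@np.array([uv[0],uv[1],1.]); o=E[:3,3]
    return o+v*(z-o[2])/v[2]
def proj(d,p):
    K,E=d["K"],d["extrinsics"]; c=E[:3,:3].T@(np.asarray(p)-E[:3,3]); q=K@c; return q[:2]/q[2]
def down(psi):  # tool z down, tool x at world angle psi
    x=np.array([np.cos(psi),np.sin(psi),0]);z=np.array([0,0,-1.]);return np.c_[x,np.cross(z,x),z]
def to_jog(p0,r0,p1,R1):
    R0=R.from_rotvec(r0); R1=R.from_matrix(R1) if np.ndim(R1)==2 else R.from_rotvec(R1)
    return R0.inv().apply(np.asarray(p1)-p0)/0.3,(R0.inv()*R1).as_rotvec()/np.deg2rad(30)
E
python3 - <<'E'
from h import *
from cell import cams
d=cams.get_image("scene")
def c(u,v,z): return np.round(ray(d,(150+u/3.75,125+v/3.75),z),4)
for n,u,v,z in [("trayL",267,302,.006),("trayBR",482,347,.006),("trayR",513,230,.006),
 ("blkT",458,30,.045),("blkR",518,70,.045),("blkF",476,97,.045),("blkL",420,62,.045),("blkFb",480,132,0),
 ("stR",212,440,.0),("stB",180,540,.0),("stL",62,520,.0),("cutTop a",80,345,.141),("cutTop b",100,332,.141),("cutTop c",118,340,.141),
 ("smallA bot",190,360,0),("smallB bot",245,583,0),("can",75,315,0),("counter",205,185,0)]: print(n,c(u,v,z))
st=R.from_rotvec([-2.61596,1.7381,0.00238]).as_matrix(); print(st)
E=cams.get_image("wrist")["extrinsics"]; T=np.eye(4);T[:3,:3]=st;T[:3,3]=[.25155,-.59867,.2304]
print(np.linalg.inv(T)@E)
E
```

```text
trayL [0.592  0.2125 0.006 ]
trayBR [0.4491 0.1789 0.006 ]
trayR [0.4744 0.0789 0.006 ]
blkT [ 0.5839 -0.0512  0.045 ]
blkR [ 0.5248 -0.0317  0.045 ]
blkF [0.5393 0.0082 0.045 ]
blkL [ 0.5925 -0.0063  0.045 ]
blkFb [ 0.54   -0.0025 -0.    ]
stR [0.5673 0.3166 0.    ]
stB [0.5456 0.3827 0.    ]
stL [0.6152 0.4048 0.    ]
cutTop a [0.5966 0.3665 0.141 ]
cutTop b [0.5924 0.3547 0.141 ]
cutTop c [0.5808 0.3545 0.141 ]
smallA bot [0.6138 0.2726 0.    ]
smallB bot [0.4971 0.3877 0.    ]
can [0.703 0.278 0.   ]
counter [ 0.6924  0.1385 -0.    ]
[[ 3.87485402e-01 -9.21875501e-01 -7.90140690e-04]
 [-9.21874208e-01 -3.87486186e-01  1.54940450e-03]
 [-1.73452665e-03  1.28038698e-04 -9.99998488e-01]]
[[ 9.99999799e-01  6.04329751e-04  1.89222355e-04 -2.00170851e-04]
 [-6.33218960e-04  9.50805432e-01  3.09788039e-01 -7.95757978e-02]
 [ 7.30048511e-06 -3.09788096e-01  9.50805624e-01 -1.42493256e-01]
 [ 0.00000000e+00  0.00000000e+00  0.00000000e+00  1.00000000e+00]]
```

Run:
```python
from h import *
from cell import cams
d=cams.get_image("scene"); s=cams.get_image("side")
def tri(a,b):
    r=[]
    P=[]
    for D,uv in ((d,a),(s,b)):
        E=np.linalg.inv(D["extrinsics"])[:3]; P.append(D["K"]@E)
    X=cv2.triangulatePoints(P[0],P[1],np.array(a,float).reshape(2,1),np.array(b,float).reshape(2,1)); X=X[:3,0]/X[3]
    return X.round(3), (proj(d,X)-a).round(1)
print("lid top",tri((328,61),(241,180)),tri((376,30),(163,279)))
print("box base",[ray(d,p,0).round(3) for p in [(280,103),(318,122),(352,97)]])
print("smallA top",tri((195,196),(297,160)),"smallB",tri((210,255),(248,146)), "big",tri((176.5,215),(284,131)))
print("smallAswap",tri((195,196),(248,146)),"smallB",tri((210,255),(297,160)))
```

```text
lid top (array([ 0.485, -0.167,  0.232]), array([1. , 0.5])) (array([ 0.425, -0.368,  0.24 ]), array([0., 0.]))
box base [array([ 0.652, -0.245,  0.   ]), array([ 0.504, -0.211,  0.   ]), array([ 0.454, -0.384,  0.   ])]
smallA top (array([0.615, 0.272, 0.094]), array([-0.3, -0.2])) smallB (array([0.504, 0.381, 0.094]), array([-0.7, -0.4])) big (array([0.593, 0.357, 0.14 ]), array([-0.4, -0.3]))
smallAswap (array([0.536, 0.307, 0.137]), array([19. , 12.3])) smallB (array([0.587, 0.353, 0.047]), array([-23. , -15.4]))
```

```bash
cat > mv.py <<'E'
import sys
from h import *
from cell import robot
# usage: mv.py x y z psi_deg [tilt args]
def plan(p,Rm):
    s=robot.state(); a,b=to_jog(np.array(s["tcp_pos"]),s["eef_rot"],p,Rm)
    print("t",round(s["t"],2),"tcp",np.round(s["tcp_pos"],4),"xyz",a.round(3),"turn",b.round(3),"q",np.round(s["qpos"],2))
if __name__=="__main__":
    v=[float(x) for x in sys.argv[1:]]
    plan(v[:3],down(np.deg2rad(v[3])))
E
python3 mv.py .34 -.40 .35 -50
```

```text
t 0.35 tcp [ 0.2518 -0.5991  0.2311] xyz [-0.498 -0.528 -0.396] turn [ 0.     0.001 -0.573] q [ 1.11  0.54 -0.    1.54  0.    1.07 -0.07]
```

Emit:
jog_arm --xyz '[[0,0,-0.13],[0,0,-0.26],[-0.08,-0.08,-0.39],[-0.16,-0.17,-0.4],[-0.25,-0.26,-0.4],[-0.33,-0.35,-0.4],[-0.41,-0.44,-0.4],[-0.5,-0.53,-0.4]]' --turn '[[0,0,0],[0,0,0],[0,0,-0.1],[0,0,-0.2],[0,0,-0.3],[0,0,-0.4],[0,0,-0.5],[0,0,-0.57]]'

```text
t: 1.02
tcp_pos: [0.3408, -0.3979, 0.3515]
eef_rot: [2.847, -1.327, 0.001]
wrist_force: [1.3, -0.0, -0.2]
grip_width: 0.998
```

```bash
python3 mv.py .46 -.19 .35 -17
```

```text
t 1.02 tcp [ 0.3408 -0.3979  0.3515] xyz [-0.275 -0.75   0.005] turn [ 1.000e-03 -1.000e-03 -1.099e+00] q [ 0.9   0.21 -0.15  1.71  0.03  1.22 -0.13]
```

Emit:
jog_arm --xyz '[[-0.03,-0.1,0],[-0.07,-0.2,0],[-0.1,-0.3,0],[-0.14,-0.4,0],[-0.17,-0.5,0],[-0.2,-0.58,0],[-0.24,-0.67,0],[-0.27,-0.75,0]]' --turn '[[0,0,-0.12],[0,0,-0.25],[0,0,-0.38],[0,0,-0.5],[0,0,-0.62],[0,0,-0.75],[0,0,-0.88],[0,0,-1]]'

```text
t: 1.68
tcp_pos: [0.4615, -0.191, 0.3515]
eef_rot: [-3.094, 0.542, -0.0]
wrist_force: [0.0, -1.0, 0.3]
grip_width: 1.004
```

```bash
python3 mv.py .55 0.02 .3 -17
```

```text
t 1.68 tcp [ 0.4615 -0.191   0.3515] xyz [ 0.038 -0.762  0.172] turn [-0.    -0.    -0.096] q [ 0.63  0.18 -0.38  1.76  0.07  1.21 -0.11]
```

Emit:
jog_arm --xyz '[[0.01,-0.12,0.02],[0.01,-0.25,0.04],[0.02,-0.37,0.06],[0.02,-0.5,0.08],[0.03,-0.6,0.11],[0.04,-0.7,0.14],[0.04,-0.76,0.17],[0.04,-0.76,0.17]]' --turn '[[0,0,-0.02],[0,0,-0.05],[0,0,-0.08],[0,0,-0.1],[0,0,-0.1],[0,0,-0.1],[0,0,-0.1],[0,0,-0.1]]'

```text
t: 2.35
tcp_pos: [0.5503, 0.0223, 0.2986]
eef_rot: [-3.106, 0.457, 0.004]
wrist_force: [-1.0, 0.3, -0.2]
grip_width: 0.997
```

Run:
```python
from cell import robot,cams
import cv2,pickle
for n in ["wrist"]:
    d=cams.get_image(n); cv2.imwrite(f"pics/w1.png",d["img"]); pickle.dump(d,open("w1.pkl","wb"))
print(robot.state()["tcp_pos"],robot.state()["qpos"])
```

```text
[0.55023411 0.0194418  0.2993538 ] [ 0.28104856  0.34285588 -0.50387813  1.70264794  0.17777515  1.14359269
 -0.56687342]
```

View pics/w1.png

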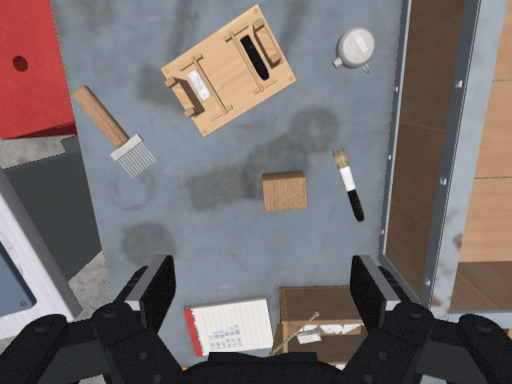

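Run:
```python
import cv2
a=cv2.imread("pics/w1.png"); 
c=a[160:225,250:320]; cv2.imwrite("pics/w1b.png",cv2.resize(c,None,fx=8,fy=8,interpolation=cv2.INTER_CUBIC))
c=a[0:145,155:305]; cv2.imwrite("pics/w1t.png",cv2.resize(c,None,fx=4,fy=4,interpolation=cv2.INTER_CUBIC))
```

```text
(no output)
```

View pics/w1b.png

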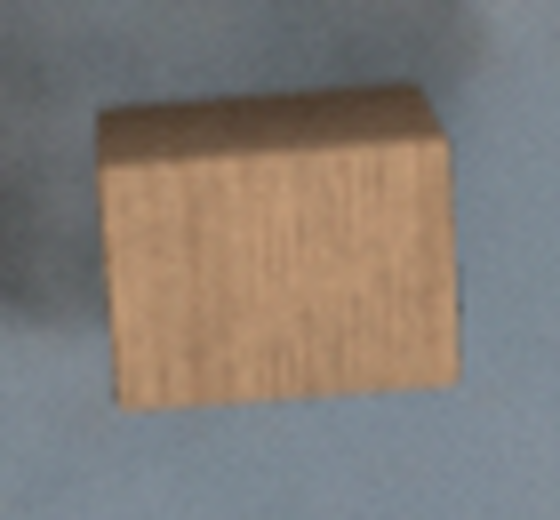

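View pics/w1t.png

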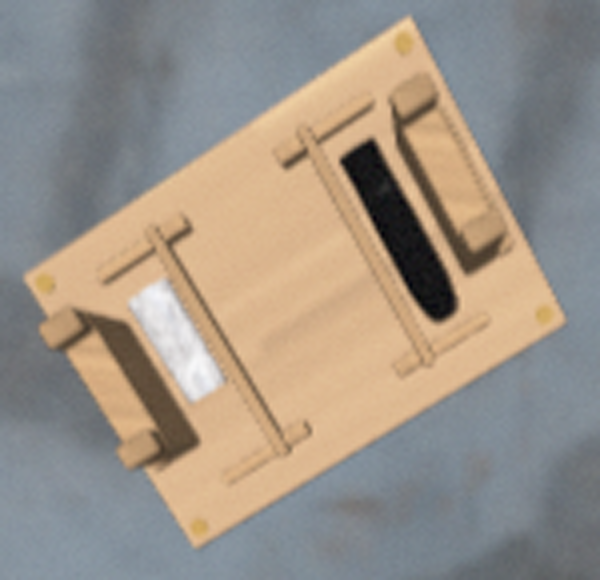

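Run:
```python
from h import *
import pickle
d=pickle.load(open("w1.pkl","rb"))
B=np.array([ray(d,(250+u/8,160+v/8),.045)[:2] for u,v in [(102,165),(446,138),(460,385),(120,410)]])
T=np.array([ray(d,(155+u/4,v/4),.006)[:2] for u,v in [(410,15),(566,323),(195,547),(25,273)]])
for P in (B,T):
    print(P.round(4),P.mean(0).round(4))
    for i in range(4):
        e=P[(i+1)%4]-P[i]; print(round(np.hypot(*e),4),round(np.degrees(np.arctan2(e[1],e[0])),1))
```

```text
[[ 5.432e-01 -2.000e-04]
 [ 5.996e-01 -1.220e-02]
 [ 5.912e-01 -5.540e-02]
 [ 5.336e-01 -4.300e-02]] [ 0.5669 -0.0277]
0.0577 -12.0
0.0441 -101.0
0.0589 167.9
0.0439 77.4
[[0.5991 0.2098]
 [0.6228 0.1091]
 [0.4787 0.0752]
 [0.4555 0.1754]] [0.539  0.1424]
0.1035 -76.7
0.1481 -166.8
0.1028 103.0
0.1476 13.5
```

```bash
python3 mv.py .566 -.027 .12 -12
```

```text
t 2.4 tcp [0.5502 0.0194 0.2994] xyz [0.096 0.133 0.598] turn [-0.001  0.004 -0.162] q [ 0.28  0.34 -0.5   1.7   0.18  1.14 -0.57]
```

Emit:
jog_arm --xyz '[[0.02,0.03,0.12],[0.04,0.06,0.24],[0.06,0.09,0.36],[0.08,0.13,0.48],[0.096,0.133,0.58],[0.096,0.133,0.598],[0.096,0.133,0.598],[0.096,0.133,0.598]]' --turn '[[0,0,-0.04],[0,0,-0.08],[0,0,-0.12],[0,0,-0.16],[0,0,-0.16],[0,0,-0.16],[0,0,-0.16],[0,0,-0.16]]'

```text
t: 3.07
tcp_pos: [0.5672, -0.0295, 0.1225]
eef_rot: [-3.123, 0.337, -0.003]
wrist_force: [1.1, 1.0, 1.0]
grip_width: 1.003
```

```bash
cat > snap.py <<'E'
import sys,cv2,pickle
from cell import robot,cams
n,name=sys.argv[1:3]
d=cams.get_image(n); pickle.dump(d,open(name+".pkl","wb"))
im=d["img"]
if len(sys.argv)>3:
    x0,y0,x1,y1,s=[float(v) for v in sys.argv[3:]]
    im=cv2.resize(im[int(y0):int(y1),int(x0):int(x1)],None,fx=s,fy=s,interpolation=cv2.INTER_CUBIC)
cv2.imwrite(f"pics/{name}.png",im); s=robot.state(); print(s["t"],s["tcp_pos"],s["eef_rot"],s["wrist_force"],s["grip_width"])
E
python3 snap.py wrist w2
```

```text
3.1167 [ 0.56774944 -0.02920005  0.12314308] [-3.1231431   0.33645165 -0.00511629] [ 0.38716626 -0.11983772  1.03893509] 1.0035971647155395
```

View pics/w2.png

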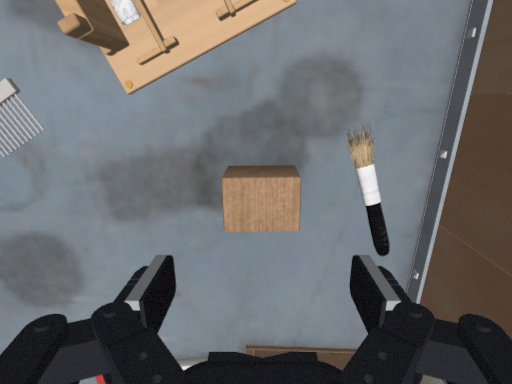

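```bash
python3 - <<'E'
from h import *
import pickle
d=pickle.load(open("w2.pkl","rb"))
g=cv2.cvtColor(d["img"],cv2.COLOR_BGR2HSV); m=cv2.inRange(g,(5,60,60),(22,255,255)); m[:150]=0;m[245:]=0;m[:,:200]=0;m[:,330:]=0
x,y,w,h=cv2.boundingRect(m);print(x,y,w,h)
c=d["img"][155:245,210:315];cv2.imwrite("pics/w2c.png",cv2.resize(c,None,fx=6,fy=6,interpolation=cv2.INTER_CUBIC))
B=np.array([ray(d,p,.045)[:2] for p in [(223,178),(300,177),(300.5,231),(224,232)]])
print(B.round(4),B.mean(0))
for i in range(4):
    e=B[(i+1)%4]-B[i]; print(round(np.hypot(*e),4),round(np.degrees(np.arctan2(e[1],e[0])),1))
E
python3 mv.py .567 -.027 .003 -12
```

```text
221 166 80 66
[[ 5.437e-01  4.000e-04]
 [ 5.998e-01 -1.100e-02]
 [ 5.925e-01 -5.420e-02]
 [ 5.335e-01 -4.220e-02]] [ 0.56739037 -0.02674895]
0.0572 -11.5
0.0437 -99.6
0.0602 168.5
0.0438 76.5
t 3.12 tcp [ 0.5677 -0.0292  0.1231] xyz [-0.005 -0.006  0.4  ] turn [-0.001 -0.006 -0.01 ] q [ 0.3   0.58 -0.43  1.82  0.32  0.81 -0.51]
```

View pics/w2c.png

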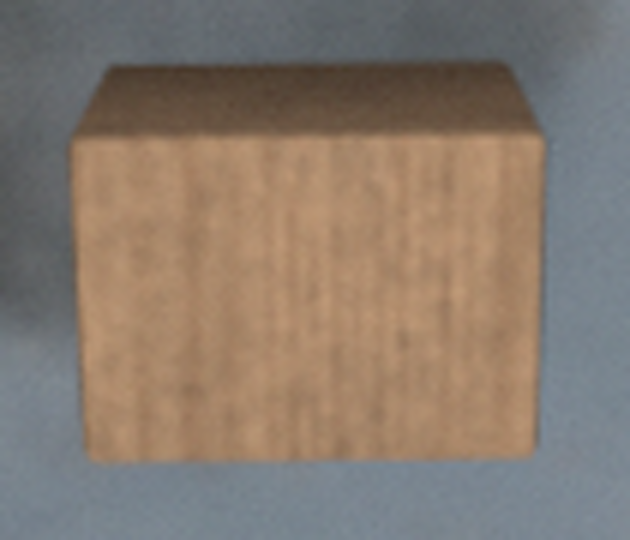

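Emit:
jog_arm --xyz '[[-0.005,-0.006,0.1],[-0.005,-0.006,0.2],[-0.005,-0.006,0.3],[-0.005,-0.006,0.37],[-0.005,-0.006,0.395],[-0.005,-0.006,0.395],[-0.005,-0.006,0.395],[-0.005,-0.006,0.395]]' --turn '[[0,0,0],[0,0,0],[0,0,0],[0,0,0],[0,0,0],[0,0,0],[0,0,0],[0,0,0]]'

```text
t: 3.78
tcp_pos: [0.5672, -0.0273, 0.0046]
eef_rot: [-3.123, 0.337, -0.006]
wrist_force: [-1.0, 0.0, 0.6]
grip_width: 0.995
```

Emit:
jog_arm --xyz '[[0,0,0],[0,0,0],[0,0,0],[0,0,0],[0,0,0],[0,0,0],[0,0,0],[0,0,0]]' --turn '[[0,0,0],[0,0,0],[0,0,0],[0,0,0],[0,0,0],[0,0,0],[0,0,0],[0,0,0]]' --hand 0 --force 40

```text
t: 4.45
tcp_pos: [0.5663, -0.0275, 0.0037]
eef_rot: [3.123, -0.337, 0.003]
wrist_force: [-2.1, -0.6, 6.6]
grip_width: 0.7
```

```bash
python3 snap.py wrist w3;python3 mv.py .55 .08 .17 -76.7
```

```text
4.5 [ 0.56632572 -0.02751626  0.00374972] [ 3.12340485 -0.33689014  0.00321925] [-0.89147729  0.75902257  6.94286334] 0.6997817509066614
t 4.5 tcp [ 0.5663 -0.0275  0.0037] xyz [-0.128 -0.339 -0.554] turn [-2.000e-03 -3.000e-03  2.146e+00] q [ 0.23  0.76 -0.34  1.86  0.43  0.59 -0.61]
```

View pics/w3.png

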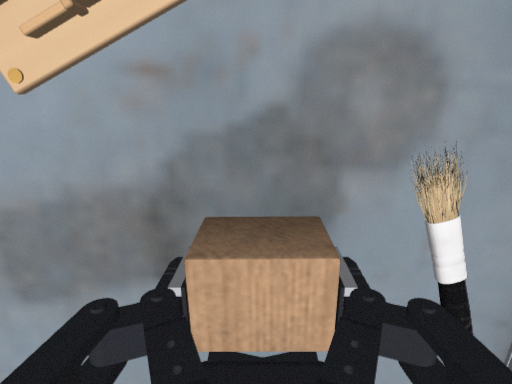

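Emit:
jog_arm --xyz '[[0,0,-0.08],[0,0,-0.18],[0,0,-0.3],[0,-0.03,-0.42],[-0.02,-0.08,-0.52],[-0.05,-0.14,-0.55],[-0.09,-0.2,-0.55],[-0.11,-0.26,-0.55]]' --turn '[[0,0,0],[0,0,0],[0,0,0.15],[0,0,0.35],[0,0,0.55],[0,0,0.75],[0,0,0.9],[0,0,1]]'

```text
t: 5.17
tcp_pos: [0.5493, 0.0568, 0.169]
eef_rot: [-2.927, 1.139, -0.003]
wrist_force: [-0.2, 0.4, -1.8]
grip_width: 0.698
```

```bash
python3 mv.py .545 .12 .17 -76.7
```

```text
t 5.17 tcp [0.5493 0.0568 0.169 ] xyz [-0.153 -0.146 -0.003] turn [-0.003 -0.002  1.139] q [ 0.09  0.47 -0.35  1.84  0.21  0.86 -1.11]
```

Emit:
jog_arm --xyz '[[-0.02,-0.02,0],[-0.04,-0.04,0],[-0.06,-0.06,0],[-0.08,-0.08,0],[-0.1,-0.1,0],[-0.12,-0.12,0],[-0.15,-0.14,0],[-0.15,-0.14,0]]' --turn '[[0,0,0.15],[0,0,0.3],[0,0,0.45],[0,0,0.6],[0,0,0.75],[0,0,0.9],[0,0,1],[0,0,1]]'

```text
t: 5.83
tcp_pos: [0.544, 0.1199, 0.1678]
eef_rot: [-2.537, 1.851, 0.001]
wrist_force: [-0.5, 0.0, -1.8]
grip_width: 0.699
```

```bash
python3 mv.py .539 .1424 .12 -76.7
```

```text
t 5.83 tcp [0.544  0.1199 0.1678] xyz [-0.076 -0.007  0.159] turn [-0.001  0.003  0.149] q [-0.11  0.47 -0.24  1.83  0.14  0.85 -1.68]
```

Emit:
jog_arm --xyz '[[-0.03,0,0],[-0.076,-0.007,0],[-0.076,-0.007,0.05],[-0.076,-0.007,0.05],[-0.076,-0.007,0.05],[-0.076,-0.007,0.05],[-0.076,-0.007,0.05],[-0.076,-0.007,0.05]]' --turn '[[0,0,0.1],[0,0,0.15],[0,0,0.15],[0,0,0.15],[0,0,0.15],[0,0,0.15],[0,0,0.15],[0,0,0.15]]'

```text
t: 6.5
tcp_pos: [0.5402, 0.139, 0.1529]
eef_rot: [-2.461, 1.952, -0.001]
wrist_force: [0.6, -0.4, -0.3]
grip_width: 0.701
```

```bash
python3 snap.py wrist w4; python3 snap.py scene s4 150 100 350 250 3.9
```

```text
6.55 [0.5401097  0.13912078 0.15284207] [-2.46124507e+00  1.95170946e+00 -7.70692880e-04] [ 0.02942696  0.16543939 -0.80978255] 0.6990629910862814
6.6 [0.53999423 0.13922727 0.15272726] [-2.46138456e+00  1.95170354e+00 -5.53653816e-04] [-0.87835435  0.38912504 -0.17329998] 0.6932835954547448
```

View pics/w4.png

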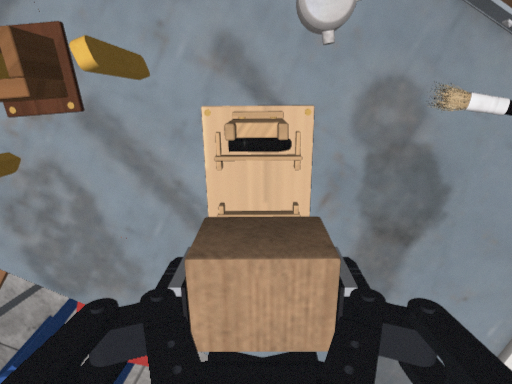

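View pics/s4.png

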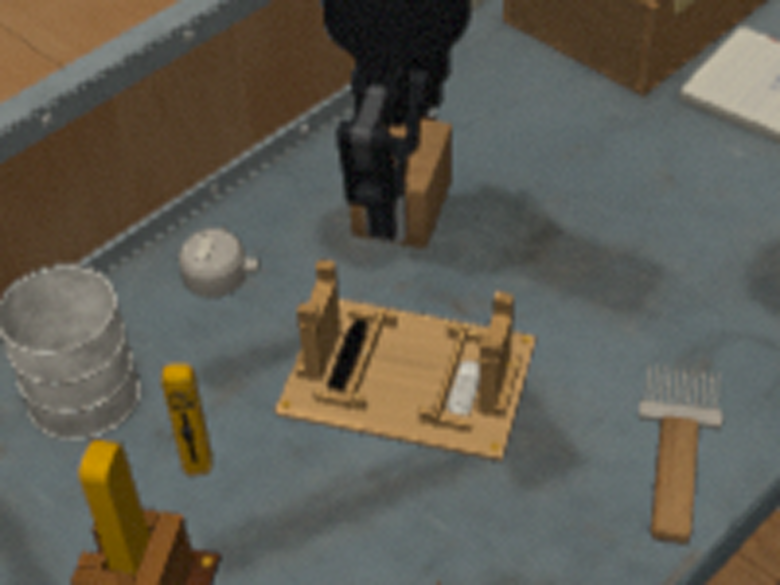

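Run:
```python
from h import *
import pickle
d=pickle.load(open("w4.pkl","rb"))
c=d["img"][95:225,190:325];cv2.imwrite("pics/w4c.png",cv2.resize(c,None,fx=5.5,fy=5.5,interpolation=cv2.INTER_CUBIC))
```

```text
(no output)
```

View pics/w4c.png

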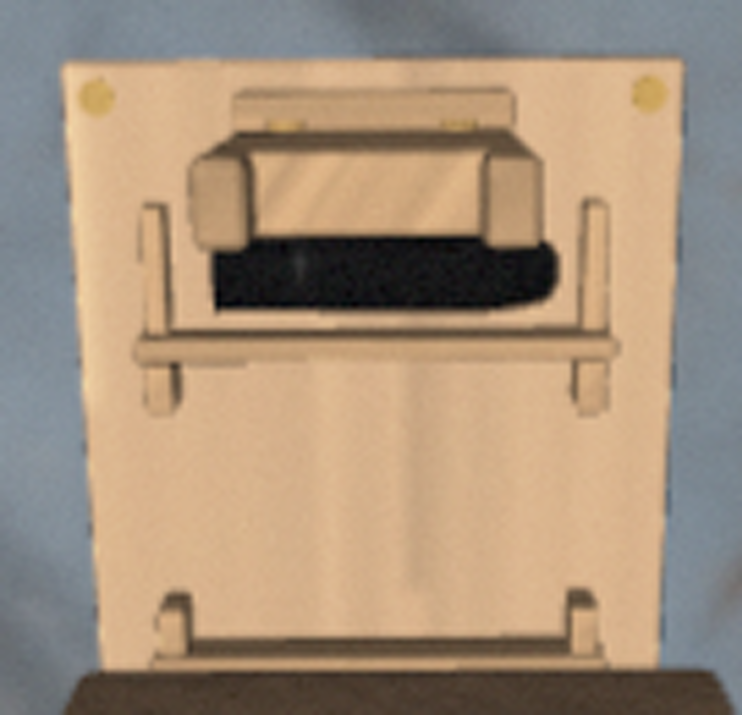

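```bash
cat > a.py <<'E'
from h import *
import pickle
d=pickle.load(open("w4.pkl","rb"))
f=lambda u,v,z:ray(d,(190+u/5.5,95+v/5.5),z)
tl,tr,bl,br=[f(u,v,.006)[:2] for u,v in [(63,62),(685,60),(103,668),(657,668)]]
print(tl,tr,bl,br,np.linalg.norm(tl-tr))
e=tr-tl; print("y ax",np.degrees(np.arctan2(e[1],e[0]))+90)
for a,b in((tl,bl),(tr,br)):
    e=a-b;print("x ax",np.degrees(np.arctan2(e[1],e[0])))
yaw=np.deg2rad(13.4);ux=np.array([np.cos(yaw),np.sin(yaw)]);uy=np.array([-ux[1],ux[0]])
print("centre from +x edge",(tl+tr)/2-.075*ux)
# fence tops z .018: +x fence post ends ; fence outer ends
for p in [(135,348),(618,348),(152,660),(607,660)]: print(f(*p,.018))
for p in [(97,97),(650,93)]: print('brass',f(*p,.006))
# held block: corners in image
for p in [(187,262),(339,262),(327,218),(205,218)]:print(p)
E
python3 a.py
```

```text
[0.5988457  0.21016291] [0.62266245 0.11004775] [0.49431081 0.18485414] [0.51778294 0.08488806] 0.10290910677628974
y ax 13.381559944196724
x ax 13.609902526754592
x ax 13.489846559635062
centre from +x edge [0.53779588 0.14272424]
[0.55717763 0.18857038 0.018     ]
[0.57561581 0.11001427 0.018     ]
[0.50290775 0.17552332 0.018     ]
[0.52135586 0.09695339 0.018     ]
brass [0.59462763 0.2037121  0.006     ]
brass [0.61627996 0.11424455 0.006     ]
(187, 262)
(339, 262)
(327, 218)
(205, 218)
```

```bash
python3 mv.py .538 .1425 .03 -76.6
```

```text
t 6.6 tcp [0.54   0.1392 0.1527] xyz [-0.012  0.004  0.409] turn [-0.001 -0.    -0.007] q [-0.16  0.49 -0.22  1.84  0.14  0.82 -1.8 ]
```

Emit:
jog_arm --xyz '[[-0.012,0.004,0.08],[-0.012,0.004,0.17],[-0.012,0.004,0.26],[-0.012,0.004,0.33],[-0.012,0.004,0.38],[-0.012,0.004,0.4],[-0.012,0.004,0.4],[-0.012,0.004,0.4]]' --turn '[[0,0,0],[0,0,0],[0,0,0],[0,0,0],[0,0,0],[0,0,0],[0,0,0],[0,0,0]]'

```text
t: 7.27
tcp_pos: [0.5382, 0.1428, 0.0329]
eef_rot: [-2.462, 1.951, -0.001]
wrist_force: [0.3, 0.1, -0.4]
grip_width: 0.695
```

```bash
python3 snap.py wrist w5;  python3 snap.py side s5 220 120 400 300 3.3;python3 snap.py scene s5b 190 100 310 250 3.9; python3 mv.py .538 .1425 .011 -76.6
```

```text
7.3167 [0.53861967 0.14300945 0.03340391] [-2.46075495e+00  1.95075943e+00 -1.42396288e-03] [ 0.77585738 -0.80170134 -0.30515842] 0.6985996732658284
7.3667 [0.53877414 0.14304339 0.03362534] [-2.46042899e+00  1.95053921e+00 -1.91987619e-03] [-0.22582425  0.28679876 -1.36128962] 0.6978012753488201
7.4167 [0.53875512 0.14301286 0.03362875] [-2.46035885e+00  1.95055909e+00 -1.96113130e-03] [-0.79445213 -0.33170032 -0.16773711] 0.7019041387834717
t 7.42 tcp [0.5388 0.143  0.0336] xyz [0.001 0.003 0.075] turn [-0.004  0.    -0.007] q [-0.2   0.68 -0.18  1.89  0.2   0.59 -1.85]
```

View pics/w5.png

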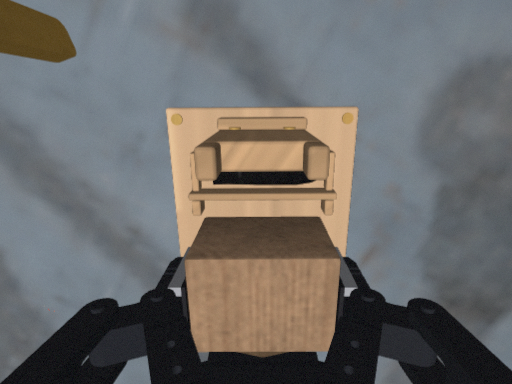

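View pics/s5b.png

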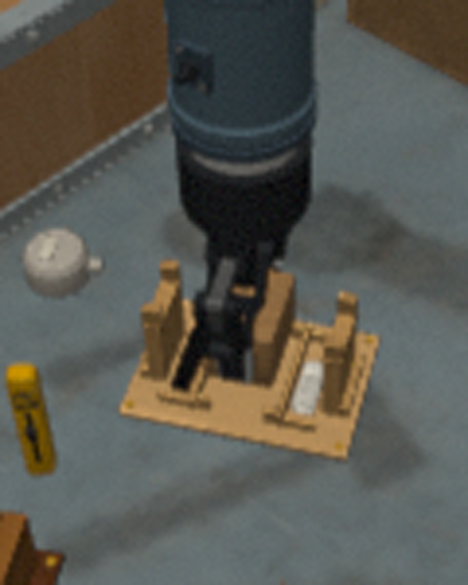

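Emit:
jog_arm --xyz '[[0,0.002,0.02],[0,0.002,0.035],[0,0.002,0.05],[0,0.002,0.06],[0,0.002,0.07],[0,0.002,0.078],[0,0.002,0.078],[0,0.002,0.078]]' --turn '[[0,0,0],[0,0,0],[0,0,0],[0,0,0],[0,0,0],[0,0,0],[0,0,0],[0,0,0]]'

```text
t: 8.08
tcp_pos: [0.5369, 0.1426, 0.0097]
eef_rot: [2.462, -1.951, -0.0]
wrist_force: [-4.0, -1.3, 10.5]
grip_width: 0.699
```

```bash
python3 snap.py wrist w6;  python3 snap.py scene s6b 190 130 310 250 4.5
```

```text
8.1333 [0.53693216 0.14261837 0.00967816] [ 2.46170857e+00 -1.95080134e+00 -1.50799569e-04] [-4.5202349  -1.04830444 11.30012634] 0.6996582063089165
8.1833 [0.5369109  0.14260812 0.00963301] [ 2.46170050e+00 -1.95072237e+00 -2.23300756e-04] [-4.04511852 -0.12818088 10.83338394] 0.699731915796193
```

View pics/w6.png

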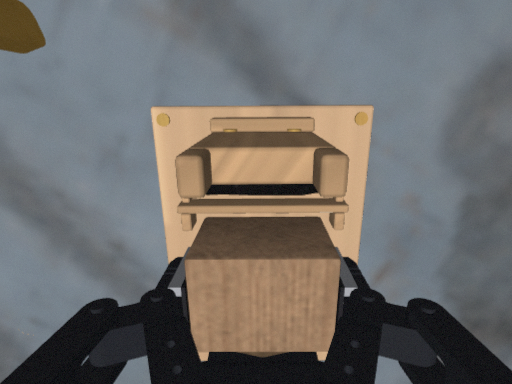

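View pics/s6b.png

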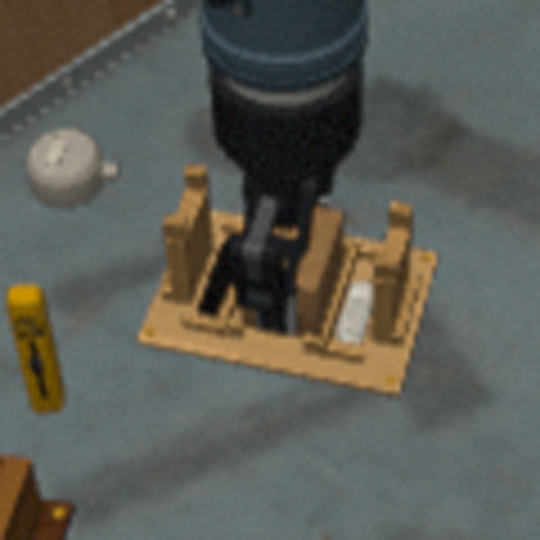

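Emit:
jog_arm --xyz '[[0,0,0],[0,0,0],[0,0,0],[0,0,0],[0,0,0],[0,0,-0.04],[0,0,-0.12],[0,0,-0.2]]' --turn '[[0,0,0],[0,0,0],[0,0,0],[0,0,0],[0,0,0],[0,0,0],[0,0,0],[0,0,0]]' --hand 0.9

```text
t: 8.85
tcp_pos: [0.5364, 0.1424, 0.0697]
eef_rot: [2.461, -1.95, -0.002]
wrist_force: [0.3, -0.3, -0.0]
grip_width: 0.899
```

Emit:
jog_arm --xyz '[[0,0,-0.1],[0,0,-0.22],[0,0,-0.34],[0,0,-0.46],[0,0,-0.55],[0,0,-0.6],[0,0,-0.6],[0,0,-0.6]]' --turn '[[0,0,0],[0,0,0],[0,0,0],[0,0,0],[0,0,0],[0,0,0],[0,0,0],[0,0,0]]'

```text
t: 9.52
tcp_pos: [0.5374, 0.1426, 0.2502]
eef_rot: [-2.461, 1.951, -0.002]
wrist_force: [0.1, -0.8, -0.7]
grip_width: 0.902
```

```bash
python3 snap.py wrist w7;  python3 snap.py scene s7 160 130 310 290 3.6
```

```text
9.5667 [0.53670868 0.14238347 0.24890431] [ 2.46164940e+00 -1.95130200e+00 -1.33547176e-04] [-0.49753592  0.28320856 -0.45853269] 0.8964089541986772
9.6167 [0.53632938 0.14228032 0.24816471] [ 2.46084302e+00 -1.95047829e+00 -1.45302049e-03] [ 0.83185731 -0.6051751  -0.41446791] 0.8985961514733408
```

View pics/w7.png

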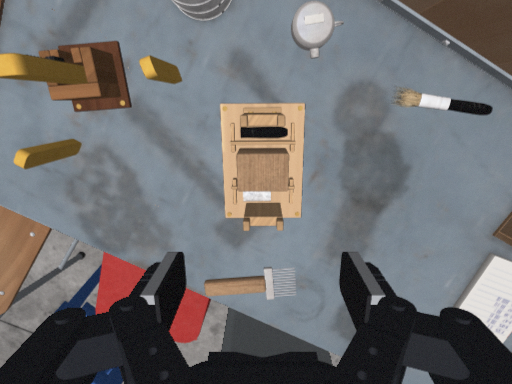

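View pics/s7.png

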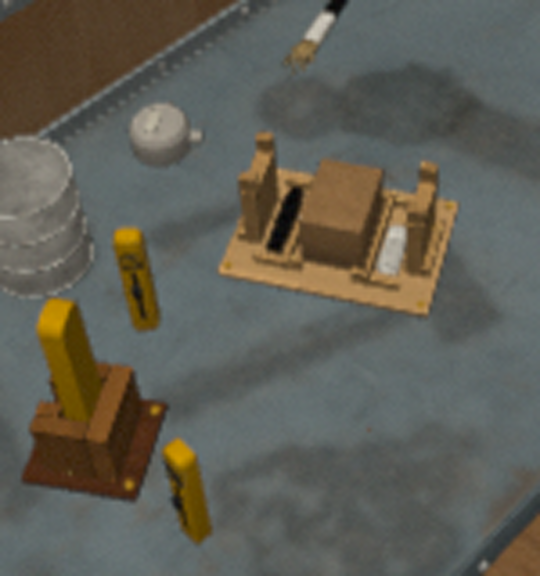

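```bash
python3 mv.py .592 .358 .26 -72
```

```text
t 9.62 tcp [0.5363 0.1423 0.2482] xyz [-0.658 -0.345 -0.04 ] turn [ 0.003 -0.    -0.16 ] q [-0.15  0.37 -0.24  1.76  0.1   1.02 -1.77]
```

Emit:
jog_arm --xyz '[[-0.1,-0.05,-0.04],[-0.2,-0.1,-0.04],[-0.3,-0.15,-0.04],[-0.4,-0.2,-0.04],[-0.5,-0.26,-0.04],[-0.58,-0.3,-0.04],[-0.64,-0.34,-0.04],[-0.658,-0.345,-0.04]]' --turn '[[0,0,0],[0,0,0],[0,0,-0.05],[0,0,-0.1],[0,0,-0.16],[0,0,-0.16],[0,0,-0.16],[0,0,-0.16]]' --hand 0.6

```text
t: 10.28
tcp_pos: [0.5916, 0.3623, 0.2585]
eef_rot: [2.544, -1.841, -0.005]
wrist_force: [-1.1, 0.2, -0.6]
grip_width: 0.597
```

```bash
python3 snap.py wrist w8; python3 mv.py .592 .358 .26 -72
```

```text
10.3333 [0.59120449 0.36158657 0.258561  ] [ 2.5434615  -1.84074114 -0.00472283] [-1.00208552  0.91094947  0.67417198] 0.6017865630575782
t 10.33 tcp [0.5912 0.3616 0.2586] xyz [ 0.012  0.001 -0.005] turn [0.006 0.002 0.007] q [-0.44  0.61 -0.28  1.36  0.17  1.19 -1.98]
```

View pics/w8.png

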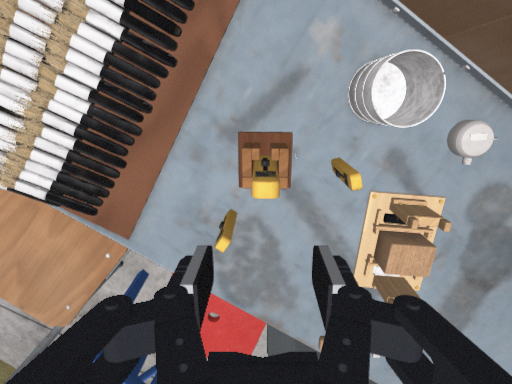

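Run:
```python
import pickle,cv2
d=pickle.load(open("w8.pkl","rb"))
c=d["img"][120:210,225:310];cv2.imwrite("pics/w8c.png",cv2.resize(c,None,fx=7,fy=6.6666,interpolation=cv2.INTER_CUBIC))
```

```text
(no output)
```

View pics/w8c.png

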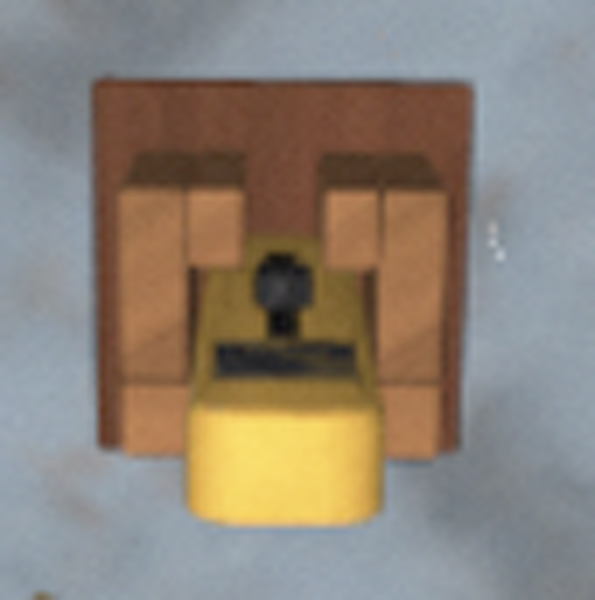

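Run:
```python
from h import *
import pickle
d=pickle.load(open("w8.pkl","rb"))
f=lambda u,v,z:ray(d,(225+u/7,120+v/6.6667),z)[:2]
for P,z in (([(187,405),(382,405),(382,523),(187,523)],.141),([(119,187),(447,187),(437,458),(122,455)],.055)):
    Q=np.array([f(u,v,z) for u,v in P]); print(Q.round(4),Q.mean(0).round(4))
    for i in range(4):
        e=Q[(i+1)%4]-Q[i]; print(round(np.hypot(*e),4),round(np.degrees(np.arctan2(e[1],e[0])),1))
```

```text
[[0.5986 0.3753]
 [0.6063 0.352 ]
 [0.5908 0.3465]
 [0.583  0.3703]] [0.5947 0.361 ]
0.0245 -71.7
0.0164 -160.7
0.025 108.3
0.0164 17.6
[[0.6089 0.3933]
 [0.6255 0.3428]
 [0.5798 0.3281]
 [0.5636 0.3789]] [0.5945 0.3608]
0.0531 -71.7
0.048 -162.2
0.0532 107.7
0.0475 17.7
```

```bash
cat > mt.py <<'E'
import sys
from mv import *
# mt.py gx gy gz psi theta : grasp-point pos (19 mm behind tcp), rotation theta deg about tool x
def pose(g,psi,th):
    Rm=down(np.deg2rad(psi))@R.from_euler('x',th,degrees=True).as_matrix()
    return np.array(g)+.019*Rm[:,2],Rm
if __name__=="__main__":
    v=[float(x) for x in sys.argv[1:]]
    p,Rm=pose(v[:3],v[3],v[4]); print("tcp target",p.round(4)); plan(p,Rm)
E
python3 mt.py .5945 .3608 .22 -71.9 -30; python3 mt.py .5945 .3608 .112 -71.9 -30
```

```text
tcp target [0.5855 0.3578 0.2035]
t 10.33 tcp [0.5912 0.3616 0.2586] xyz [0.006 0.021 0.183] turn [-0.994  0.001  0.004] q [-0.44  0.61 -0.28  1.36  0.17  1.19 -1.98]
tcp target [0.5855 0.3578 0.0955]
t 10.33 tcp [0.5912 0.3616 0.2586] xyz [0.007 0.02  0.543] turn [-0.994  0.001  0.004] q [-0.44  0.61 -0.28  1.36  0.17  1.19 -1.98]
```

Emit:
jog_arm --xyz '[[0.006,0.02,0],[0.006,0.02,0.03],[0.006,0.02,0.06],[0.006,0.02,0.09],[0.006,0.02,0.12],[0.006,0.02,0.15],[0.006,0.02,0.18],[0.006,0.02,0.18]]' --turn '[[-0.15,0,0],[-0.3,0,0],[-0.45,0,0],[-0.6,0,0],[-0.75,0,0],[-0.9,0,0],[-1,0,0],[-1,0,0]]'

```text
t: 11.0
tcp_pos: [0.5869, 0.3521, 0.2009]
eef_rot: [2.163, -1.576, -0.427]
wrist_force: [0.9, -0.6, -0.6]
grip_width: 0.605
```

```bash
python3 mt.py .5945 .3608 .112 -71.9 -30; python3 snap.py wrist w9
```

```text
tcp target [0.5855 0.3578 0.0955]
t 11.0 tcp [0.5869 0.3521 0.2009] xyz [-0.021 -0.18   0.301] turn [ 0.02  -0.003 -0.009] q [-0.45  1.01 -0.26  0.86  0.06  1.8  -1.91]
11.05 [0.58724291 0.35289216 0.20303958] [ 2.167121   -1.57786043 -0.42480545] [0.27816417 0.38646591 0.03999665] 0.5989070359925651
```

View pics/w9.png

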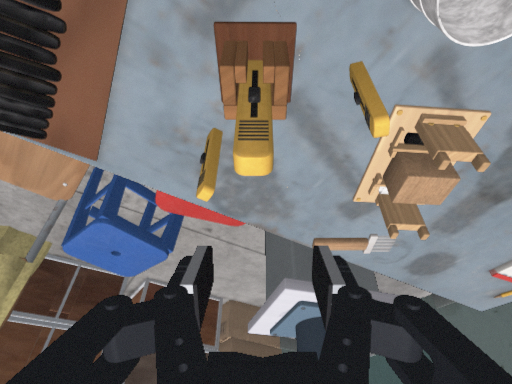

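```bash
python3 mt.py .5945 .3608 .15 -71.9 -30;python3 mt.py .5945 .3608 .115 -71.9 -30
```

```text
tcp target [0.5855 0.3578 0.1335]
t 11.05 tcp [0.5872 0.3529 0.203 ] xyz [-0.018 -0.116  0.2  ] turn [ 0.011 -0.001 -0.007] q [-0.45  1.01 -0.26  0.86  0.06  1.8  -1.91]
tcp target [0.5855 0.3578 0.0985]
t 11.05 tcp [0.5872 0.3529 0.203 ] xyz [-0.018 -0.175  0.301] turn [ 0.011 -0.001 -0.007] q [-0.45  1.01 -0.26  0.86  0.06  1.8  -1.91]
```

Emit:
jog_arm --xyz '[[-0.015,-0.02,0.03],[-0.015,-0.04,0.07],[-0.015,-0.06,0.11],[-0.015,-0.09,0.15],[-0.015,-0.116,0.2],[-0.015,-0.116,0.2],[-0.015,-0.116,0.2],[-0.015,-0.116,0.2]]' --turn '[[0,0,0],[0,0,0],[0,0,0],[0,0,0],[0,0,0],[0,0,0],[0,0,0],[0,0,0]]'

```text
t: 11.72
tcp_pos: [0.5867, 0.3593, 0.1382]
eef_rot: [2.174, -1.58, -0.423]
wrist_force: [-0.2, 1.2, 0.9]
grip_width: 0.604
```

```bash
python3 mt.py .5945 .3608 .115 -71.9 -30; python3 snap.py wrist w10
```

```text
tcp target [0.5855 0.3578 0.0985]
t 11.72 tcp [0.5867 0.3593 0.1382] xyz [ 0.003 -0.061  0.117] turn [-0.001  0.002 -0.003] q [-0.45  1.06 -0.26  0.9   0.07  1.7  -1.9 ]
11.7667 [0.58694568 0.35946734 0.13866317] [ 2.17481919 -1.58020656 -0.4226388 ] [ 0.27040762 -0.32809145  0.79796714] 0.6031946639054534
```

View pics/w10.png

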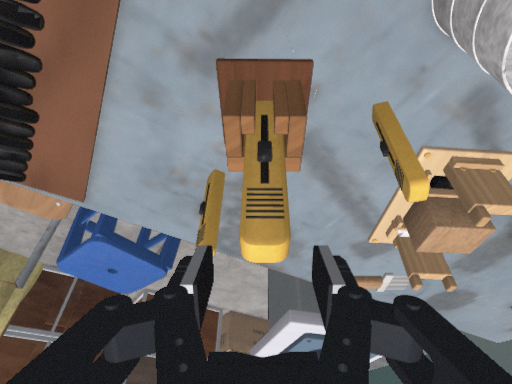

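```bash
python3 mt.py .5945 .3608 .113 -71.9 -36
```

```text
tcp target [0.5839 0.3573 0.0976]
t 11.77 tcp [0.5869 0.3595 0.1387] xyz [ 0.004 -0.058  0.125] turn [-0.203  0.003 -0.003] q [-0.45  1.06 -0.26  0.9   0.07  1.7  -1.9 ]
```

Emit:
jog_arm --xyz '[[0.004,-0.01,0.02],[0.004,-0.02,0.04],[0.004,-0.03,0.06],[0.004,-0.04,0.085],[0.004,-0.05,0.11],[0.004,-0.058,0.125],[0.004,-0.058,0.125],[0.004,-0.058,0.125]]' --turn '[[-0.03,0,0],[-0.06,0,0],[-0.1,0,0],[-0.14,0,0],[-0.17,0,0],[-0.2,0,0],[-0.2,0,0],[-0.2,0,0]]'

```text
t: 12.43
tcp_pos: [0.583, 0.3568, 0.0954]
eef_rot: [2.094, -1.521, -0.495]
wrist_force: [1.2, -0.5, 0.3]
grip_width: 0.6
```

```bash
python3 mt.py .5945 .3608 .113 -71.9 -36; python3 snap.py wrist w11; python3 snap.py scene s11 140 100 340 300 2.9
```

```text
tcp target [0.5839 0.3573 0.0976]
t 12.43 tcp [0.583  0.3568 0.0954] xyz [-0.001  0.002 -0.008] turn [ 0.003  0.002 -0.003] q [-0.46  1.19 -0.26  0.79  0.06  1.79 -1.89]
12.4833 [0.58339519 0.35699794 0.09628433] [ 2.09478166 -1.52219903 -0.49478001] [-0.5250694   1.43699852  0.98245511] 0.5979385554900796
12.5333 [0.58359025 0.35712768 0.09688308] [ 2.09562008 -1.5226688  -0.4944137 ] [-0.10206288 -0.00634211  0.11426472] 0.599276023450188
```

View pics/w11.png

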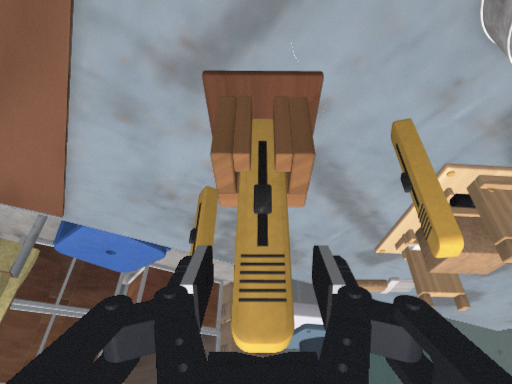

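View pics/s11.png

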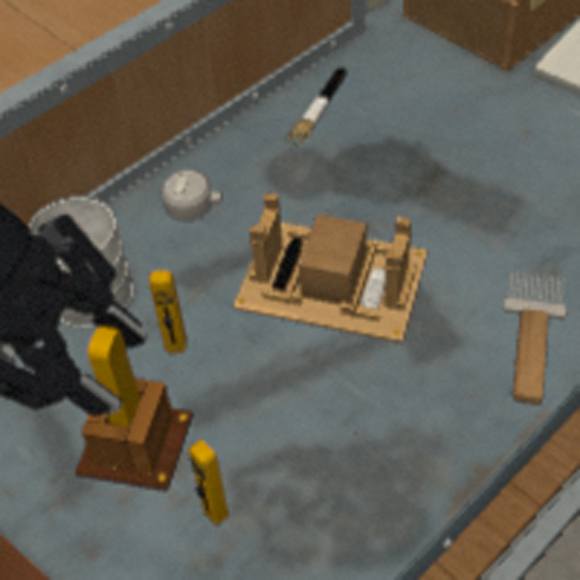

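Emit:
jog_arm --xyz '[[0,0,0],[0,0,0],[0,0,0],[0,0,0],[0,0,0],[0,0,0],[0,0,0],[0,0,0]]' --turn '[[0,0,0],[0,0,0],[0,0,0],[0,0,0],[0,0,0],[0,0,0],[0,0,0],[0,0,0]]' --hand 0 --force 30

```text
t: 13.2
tcp_pos: [0.5836, 0.3571, 0.0973]
eef_rot: [2.096, -1.523, -0.495]
wrist_force: [0.5, -0.2, 5.2]
grip_width: 0.301
```

```bash
python3 mt.py .5935 .3605 .28 -71.9 -36;  python3 snap.py wrist w12
```

```text
tcp target [0.5829 0.357  0.2646]
t 13.2 tcp [0.5836 0.3571 0.0973] xyz [-0.001  0.329 -0.45 ] turn [-0.001  0.003 -0.002] q [-0.46  1.19 -0.26  0.79  0.06  1.79 -1.89]
13.25 [0.58355425 0.35712003 0.09731743] [ 2.09556672 -1.52246024 -0.49464373] [0.12655545 0.87547648 5.93940256] 0.30198052368391853
```

View pics/w12.png

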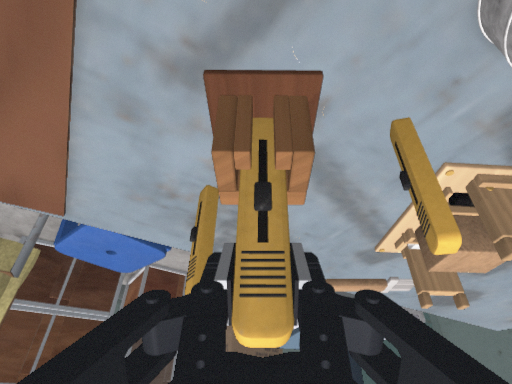

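Emit:
jog_arm --xyz '[[0,0.012,-0.016],[0,0.03,-0.04],[0,0.048,-0.065],[0,0.066,-0.09],[0,0.084,-0.115],[0,0.104,-0.14],[0,0.124,-0.17],[0,0.138,-0.19]]' --turn '[[0,0,0],[0,0,0],[0,0,0],[0,0,0],[0,0,0],[0,0,0],[0,0,0],[0,0,0]]'

```text
t: 13.92
tcp_pos: [0.5837, 0.3571, 0.1688]
eef_rot: [2.096, -1.523, -0.494]
wrist_force: [-0.6, -0.6, -0.7]
grip_width: 0.302
```

```bash
python3 mt.py .5935 .3605 .24 -71.9 -10;  python3 snap.py scene s13 140 100 340 300 2.9
```

```text
tcp target [0.5904 0.3595 0.2213]
t 13.92 tcp [0.5837 0.3571 0.1688] xyz [-0.001  0.084 -0.156] turn [ 0.864  0.002 -0.003] q [-0.46  1.11 -0.25  0.76  0.03  1.88 -1.9 ]
13.9667 [0.5841719  0.35745786 0.16999323] [ 2.09764344 -1.52401312 -0.49368355] [0.33285562 0.4070119  0.10333171] 0.29846577376344224
```

View pics/s13.png

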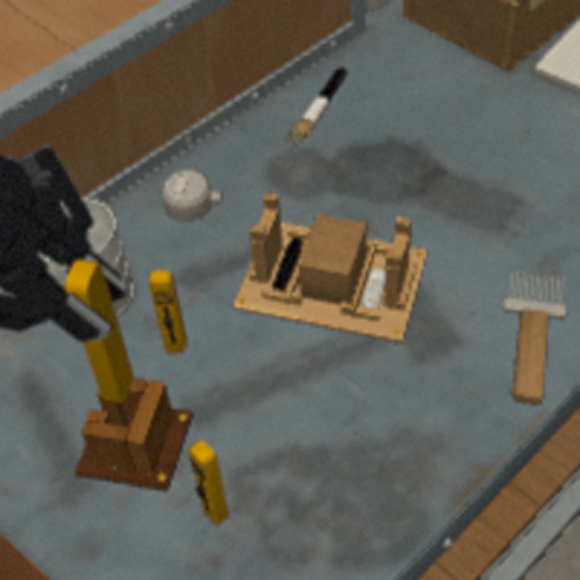

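Emit:
jog_arm --xyz '[[0,0.02,-0.03],[0,0.03,-0.055],[0,0.04,-0.08],[0,0.05,-0.1],[0,0.06,-0.12],[0,0.07,-0.14],[0,0.08,-0.155],[0,0.08,-0.155]]' --turn '[[0,0,0],[0.1,0,0],[0.24,0,0],[0.4,0,0],[0.55,0,0],[0.7,0,0],[0.85,0,0],[0.86,0,0]]'

```text
t: 14.63
tcp_pos: [0.5897, 0.3597, 0.2219]
eef_rot: [2.427, -1.761, -0.154]
wrist_force: [-0.1, 0.9, 0.8]
grip_width: 0.3
```

```bash
python3 mt.py .53 .15 .24 -66 0; python3 mt.py .485 -.04 .22 -52 0;python3 snap.py wrist w14
```

```text
tcp target [0.53  0.15  0.221]
t 14.63 tcp [0.5897 0.3597 0.2219] xyz [0.603 0.399 0.072] turn [ 0.33   0.019 -0.197] q [-0.45  0.74 -0.24  1.23  0.11  1.35 -1.94]
tcp target [ 0.485 -0.04   0.201]
t 14.63 tcp [0.5897 0.3597 0.2219] xyz [1.159 0.722 0.196] turn [ 0.327  0.059 -0.663] q [-0.45  0.74 -0.24  1.23  0.11  1.35 -1.94]
14.6833 [0.58995843 0.35945267 0.22085709] [ 2.42354991 -1.75930433 -0.15619614] [ 0.98028801 -1.23618494  0.66890093] 0.3054095476254553
```

View pics/w14.png

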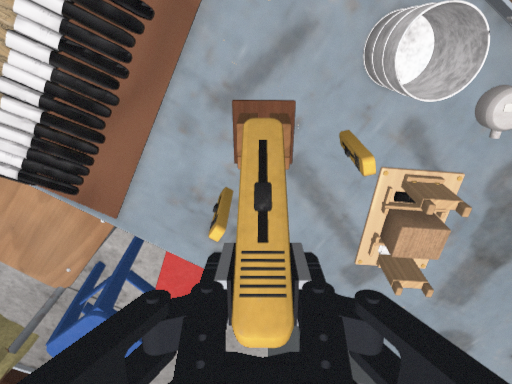

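Emit:
jog_arm --xyz '[[0.05,0.03,0.0],[0.12,0.07,0.0],[0.2,0.12,0.02],[0.28,0.18,0.04],[0.37,0.24,0.06],[0.46,0.3,0.07],[0.54,0.36,0.08],[0.6,0.4,0.08]]' --turn '[[0.05,0,0],[0.1,0,-0.05],[0.15,0.01,-0.1],[0.2,0.01,-0.15],[0.25,0.02,-0.2],[0.3,0.02,-0.2],[0.33,0.02,-0.2],[0.33,0.02,-0.2]]'

```text
t: 15.35
tcp_pos: [0.5287, 0.1466, 0.2151]
eef_rot: [2.625, -1.71, -0.007]
wrist_force: [-0.3, -0.4, -0.6]
grip_width: 0.302
```

```bash
python3 mt.py .485 -.04 .22 -52 15
```

```text
tcp target [ 0.4889 -0.037   0.2016]
t 15.35 tcp [0.5287 0.1466 0.2151] xyz [0.506 0.368 0.049] turn [ 0.517 -0.062 -0.469] q [-0.15  0.4  -0.26  1.8   0.13  0.96 -1.62]
```

Emit:
jog_arm --xyz '[[0.06,0.05,0],[0.13,0.1,0],[0.21,0.15,0.01],[0.29,0.21,0.02],[0.37,0.27,0.03],[0.44,0.32,0.04],[0.5,0.36,0.05],[0.506,0.368,0.05]]' --turn '[[0.05,0,-0.05],[0.12,0,-0.1],[0.2,-0.02,-0.17],[0.28,-0.03,-0.24],[0.36,-0.04,-0.31],[0.44,-0.05,-0.38],[0.52,-0.06,-0.45],[0.52,-0.06,-0.47]]'

```text
t: 16.02
tcp_pos: [0.4892, -0.0398, 0.2003]
eef_rot: [-2.602, 1.276, -0.169]
wrist_force: [-0.3, 0.2, -0.9]
grip_width: 0.3
```

```bash
python3 mt.py .485 -.04 .17 -52 44; python3 snap.py scene s16
```

```text
tcp target [ 0.4954 -0.0319  0.1563]
t 16.02 tcp [ 0.4892 -0.0398  0.2003] xyz [-0.008  0.007  0.15 ] turn [ 0.959 -0.003 -0.008] q [ 0.42  0.25 -0.35  2.12 -0.17  0.61 -0.69]
16.0667 [ 0.48985675 -0.03771728  0.20074876] [-2.60242434  1.27503683 -0.1682993 ] [-0.4897765  -0.27773008 -1.05256929] 0.2978074737284098
```

View pics/s16.png

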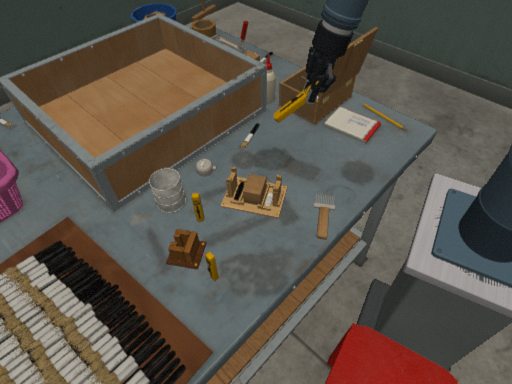

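```bash
python3 mt.py .52 -.015 .15 -48 44
```

```text
tcp target [ 0.5298 -0.0062  0.1363]
t 16.07 tcp [ 0.4899 -0.0377  0.2007] xyz [-0.001 -0.107  0.252] turn [ 0.959 -0.067 -0.124] q [ 0.42  0.25 -0.35  2.11 -0.17  0.61 -0.69]
```

Emit:
jog_arm --xyz '[[0,-0.04,0.02],[0,-0.08,0.05],[0,-0.107,0.09],[0,-0.107,0.13],[0,-0.107,0.17],[0,-0.107,0.21],[0,-0.107,0.25],[0,-0.107,0.252]]' --turn '[[0.13,0,0],[0.26,-0.01,-0.03],[0.39,-0.02,-0.06],[0.52,-0.03,-0.09],[0.65,-0.04,-0.12],[0.78,-0.06,-0.12],[0.91,-0.067,-0.124],[0.959,-0.067,-0.124]]'

```text
t: 16.73
tcp_pos: [0.5314, -0.0002, 0.1453]
eef_rot: [-2.24, 0.985, -0.366]
wrist_force: [-0.1, 0.1, -1.3]
grip_width: 0.295
```

```bash
python3 mt.py .52 -.015 .06 -48 47; python3 snap.py scene s17 200 60 400 260 2.9;python3 snap.py side s17b 150 100 400 350 2.3; python3 snap.py wrist w17
```

```text
tcp target [ 0.5303 -0.0057  0.047 ]
t 16.73 tcp [ 5.314e-01 -2.000e-04  1.453e-01] xyz [0.013 0.229 0.235] turn [0.176 0.026 0.007] q [ 1.    0.61 -0.86  2.24 -1.1   0.2   0.56]
16.7833 [ 0.53067076 -0.00166013  0.14372477] [-2.24081806  0.983774   -0.36724056] [-1.81185729 -1.86382845 -2.56160991] 0.2994468459998814
16.8333 [ 0.53049765 -0.00142935  0.14417083] [-2.24101059  0.98896527 -0.36405902] [ 0.04146203 -0.61632335 -0.07669498] 0.30346076039913444
16.8833 [ 0.53063915 -0.00094331  0.1448759 ] [-2.24244155  0.9884529  -0.36423371] [-0.26204748  0.70168993 -0.53459679] 0.30203932049145726
```

View pics/s17.png

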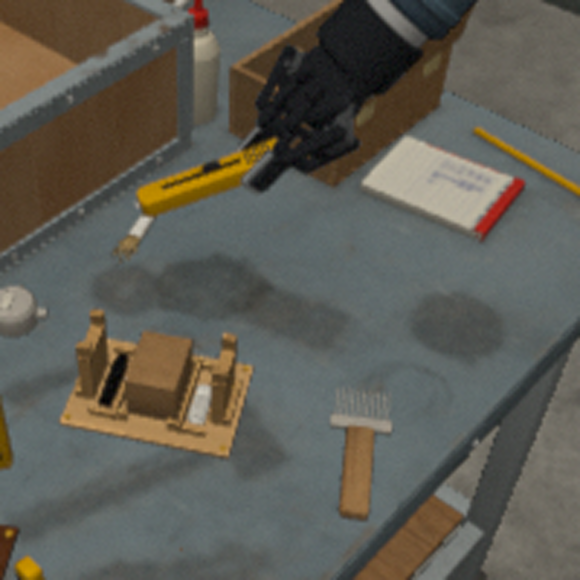

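View pics/s17b.png

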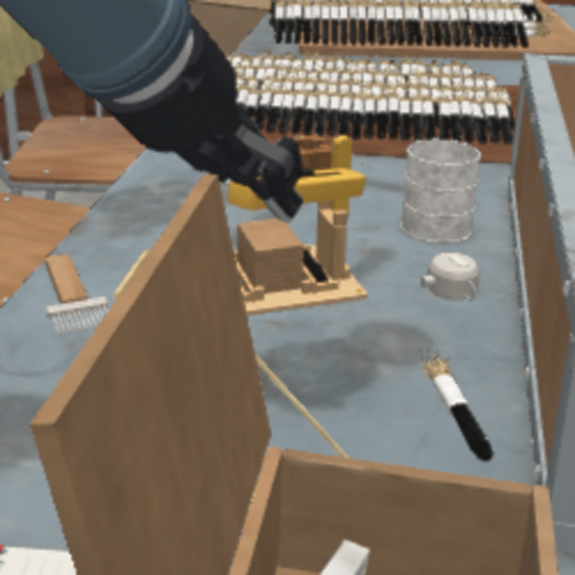

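View pics/w17.png

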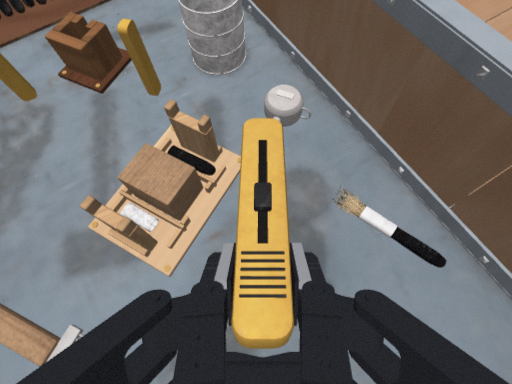

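```bash
cat > fk.py <<'E'
import numpy as np, itertools
from scipy.spatial.transform import Rotation as R
from scipy.optimize import least_squares
from cell import robot
D=[([1.1067875770246967, 0.537195311299265, -0.004446658534305537, 1.5388680765636245, 0.002605105660542805, 1.06727426116677, -0.07118915688073665],[0.25155369513043957, -0.5986717239496484, 0.23039608574678025],[-2.615957959806118, 1.7381027392861772, 0.0023797922275658875]),
([0.28104856,0.34285588,-0.50387813,1.70264794,0.17777515,1.14359269,-0.56687342],[0.55023411,0.0194418,0.2993538],[-3.106,.457,.004]),
([-.46,1.19,-.26,.79,.06,1.79,-1.89],[.583,.3568,.0954],[2.094,-1.521,-.495]),
([.42,.25,-.35,2.12,-.17,.61,-.69],[.4892,-.0398,.2003],[-2.602,1.276,-.169]),
([-.45,.74,-.24,1.23,.11,1.35,-1.94],[.5897,.3597,.2219],[2.427,-1.761,-.154]),
([.23,.76,-.34,1.86,.43,.59,-.61],[.5663,-.0275,.0037],[3.123,-.337,.003])]
s=robot.state(); D.append((list(s["qpos"]),list(s["tcp_pos"]),list(s["eef_rot"])))
W=[10,10,1,1,1,1,10]
def Rz(a):return R.from_euler('z',a)
def Ry(a):return R.from_euler('y',a)
def fk(q,S,L):
    d1,d3,a3,d5,a5,d7,a7,o1,o7=L
    r=Rz(S[0]*q[0]+o1)*Ry(q[1]); p=np.array([0,0,d1])
    r=r*Rz(S[1]*q[2]); p=p+r.apply([a3,0,d3]); r=r*Ry(q[3]); r=r*Rz(S[2]*q[4]); p=p+r.apply([a5,0,d5])
    r=r*Ry(q[5]); r=r*Rz(S[3]*q[6]+o7); p=p+r.apply([a7,0,d7]) if 0 else p+ (r*Rz(-(S[3]*q[6]+o7))).apply([a7,0,d7])
    return p,r
def err(L,S):
    e=[]
    for (q,p,rv),w in zip(D,W):
        P,r=fk(q,S,L); e+=list(w*(P-p))+list(w*.3*(r.inv()*R.from_rotvec(rv)).as_rotvec())
    return np.array(e)
if __name__=="__main__":
    out=[]
    for S in itertools.product([1,-1],repeat=4):
      for o7 in (0,np.pi):
        f=least_squares(err,[.3,.4,0,.4,0,.2,0,0,o7],args=(S,)); out.append((f.cost,S,f.x.round(4)))
    out.sort(key=lambda t:t[0])
    for o in out[:3]: print(o)
E
python3 fk.py
```

```text
(np.float64(0.012088108018485876), (-1, -1, -1, -1), array([ 3.1150e-01,  5.2960e-01, -3.9800e-02,  4.8110e-01,  1.2700e-02,
        3.1200e-01,  2.7000e-03, -6.4800e-02,  3.0814e+00]))
(np.float64(0.012088108018485921), (-1, -1, -1, -1), array([ 3.1150e-01,  5.2960e-01, -3.9800e-02,  4.8110e-01,  1.2700e-02,
        3.1200e-01,  2.7000e-03, -6.4800e-02,  3.0814e+00]))
(np.float64(4.44382739468419), (-1, -1, 1, 1), array([-0.0355,  0.4641,  0.0535,  0.2242, -0.1808,  0.1529, -0.0797,
       -0.0325,  3.8666]))
```

```bash
cat > ik.py <<'E'
from fk import *
from h import down
S=(-1,-1,-1,-1)
L=least_squares(err,[.3,.5,0,.48,0,.3,0,0,np.pi],args=(S,)).x
lo=np.array([-2.7,-.37,-1.27,.24,-1.31,.19,-2.76])+.06; hi=np.array([2.7,2.16,1.26,2.4,4.45,1.91,2.76])-.06
def ik(p,Rm,q0,wq=1e-2):
    Rt=R.from_matrix(Rm)
    def e(q):
        P,r=fk(q,S,L); return np.r_[(P-p)*10,(r.inv()*Rt).as_rotvec()*3,wq*(q-q0)]
    f=least_squares(e,np.clip(q0,lo+.001,hi-.001),bounds=(lo,hi)); P,r=fk(f.x,S,L)
    return f.x,np.linalg.norm(P-p),np.degrees(np.linalg.norm((r.inv()*Rt).as_rotvec()))
def pose(g,psi,th):
    Rm=down(np.deg2rad(psi))@R.from_euler('x',th,degrees=True).as_matrix()
    return np.array(g)+.019*Rm[:,2],Rm
E
cat > b.py <<'E'
from ik import *
print(L.round(3), np.abs(err(L,S)).reshape(-1,6).max(1).round(4))
qn=np.array([.42,.25,-.35,2.12,-.17,.61,-.69])
for g in [(.52,-.015,.03),(.55,-.01,.03),(.53,-.065,.03)]:
  for psi in (-180,-160,-140,-120,-100,-60,-48,-35,-20,0):
    best=None
    for q0 in (qn,[-.1,.5,-.25,1.9,.15,.7,-1.8],[.2,.6,.2,1.9,1.,.7,-2.2],[.8,.7,-.8,2,-1,.6,.5],[-.3,.7,.8,2,1,.6,-2.5]):
        q,ep,er=ik(*pose(g,psi,47),np.array(q0))
        if best is None or ep*1000+er<best[0]: best=(ep*1000+er,q.round(2))
    print(g,psi,round(best[0],1),best[1])
E
python3 b.py
```

```text
[ 3.110e-01  5.300e-01 -4.000e-02  4.810e-01  1.300e-02  3.120e-01
  3.000e-03 -6.500e-02  3.081e+00] [0.0224 0.025  0.0451 0.0176 0.0222 0.0052 0.1287]
(0.52, -0.015, 0.03) -180 36.2 [-1.16  1.33  1.2   1.98 -0.82  0.65 -2.7 ]
(0.52, -0.015, 0.03) -160 0.0 [-1.26  1.32  1.16  2.03 -0.71  0.46 -2.7 ]
(0.52, -0.015, 0.03) -140 13.0 [-1.29  1.27  1.14  2.16 -1.25  0.25 -1.92]
(0.52, -0.015, 0.03) -120 52.8 [-1.27  1.15  1.14  2.15 -1.25  0.25 -1.59]
(0.52, -0.015, 0.03) -100 83.5 [-0.93  0.76  0.92  2.15 -1.25  0.25 -0.9 ]
(0.52, -0.015, 0.03) -60 5.5 [ 1.21  1.39 -1.21  2.34  2.43  0.57 -2.67]
(0.52, -0.015, 0.03) -48 0.0 [ 1.2   1.28 -1.13  2.27  2.23  0.29 -2.37]
(0.52, -0.015, 0.03) -35 0.0 [ 1.19  1.27 -1.12  2.14  1.05  0.25 -1.04]
(0.52, -0.015, 0.03) -20 0.0 [ 0.85  0.96 -0.58  2.01 -0.72  0.54  0.78]
(0.52, -0.015, 0.03) 0 0.0 [ 0.72  0.97 -0.49  1.83 -0.46  0.82  0.74]
(0.55, -0.01, 0.03) -180 37.9 [-1.12  1.33  1.2   1.92 -0.8   0.67 -2.7 ]
(0.55, -0.01, 0.03) -160 0.0 [-1.24  1.35  1.18  1.97 -0.71  0.5  -2.7 ]
(0.55, -0.01, 0.03) -140 9.1 [-1.25  1.27  1.14  2.11 -1.25  0.
[... 554 characters left out ...]
  1.34  1.2   1.96 -0.79  0.62 -2.7 ]
(0.53, -0.065, 0.03) -160 0.0 [-1.13  1.26  1.09  2.05 -0.62  0.33 -2.7 ]
(0.53, -0.065, 0.03) -140 22.6 [-1.17  1.25  1.14  2.13 -1.25  0.25 -1.83]
(0.53, -0.065, 0.03) -120 60.7 [-1.11  1.08  1.11  2.13 -1.25  0.25 -1.44]
(0.53, -0.065, 0.03) -100 84.6 [-0.5   0.62  0.65  2.13 -1.25  0.25 -0.6 ]
(0.53, -0.065, 0.03) -60 0.0 [ 1.27  1.33 -1.16  2.3   2.41  0.43 -2.62]
(0.53, -0.065, 0.03) -48 10.4 [ 1.06  1.   -0.71  2.14 -1.25  0.25  1.06]
(0.53, -0.065, 0.03) -35 0.0 [ 1.01  0.99 -0.66  2.06 -0.87  0.37  0.82]
(0.53, -0.065, 0.03) -20 0.0 [ 0.87  0.96 -0.52  1.93 -0.66  0.64  0.76]
(0.53, -0.065, 0.03) 0 0.0 [ 0.76  0.99 -0.47  1.76 -0.42  0.91  0.75]
```

```bash
cat > c.py <<'E'
from ik import *
qc=np.array(robot.state()["qpos"]); print(qc.round(2))
P,r=fk(qc,S,L); print("fk err",(P-robot.state()["tcp_pos"]).round(4))
for g in [(.515,-.02,.12),(.515,-.02,.02),(.54,-.02,.02)]:
  for psi in (-48,-42,-36,-30):
    for th in (30,36,40,44):
      o=[]
      for q0 in (qc,np.array([.85,.96,-.58,2.01,-.72,.54,.78])):
        q,ep,er=ik(*pose(g,psi,th),q0); o.append((round(ep*1000+er,1),q.round(2)))
      o.sort(key=lambda t:t[0]); print(g,psi,th,o[0])
E
python3 c.py
```

```text
[ 1.    0.6  -0.86  2.24 -1.09  0.2   0.54]
fk err [ 0.0009 -0.0006  0.0003]
(0.515, -0.02, 0.12) -48 30 (np.float64(0.0), array([ 0.61,  0.52, -0.45,  2.18, -0.83,  0.31,  0.19]))
(0.515, -0.02, 0.12) -48 36 (np.float64(0.0), array([ 0.82,  0.6 , -0.64,  2.22, -1.03,  0.25,  0.47]))
(0.515, -0.02, 0.12) -48 40 (np.float64(0.4), array([ 0.9 ,  0.65, -0.7 ,  2.24, -1.25,  0.25,  0.74]))
(0.515, -0.02, 0.12) -48 44 (np.float64(4.7), array([ 1.  ,  0.71, -0.78,  2.24, -1.25,  0.25,  0.81]))
(0.515, -0.02, 0.12) -42 30 (np.float64(0.0), array([ 0.62,  0.53, -0.45,  2.15, -0.75,  0.38,  0.2 ]))
(0.515, -0.02, 0.12) -42 36 (np.float64(0.0), array([ 0.8 ,  0.6 , -0.61,  2.18, -0.88,  0.34,  0.41]))
(0.515, -0.02, 0.12) -42 40 (np.float64(0.0), array([ 0.92,  0.67, -0.71,  2.19, -0.95,  0.31,  0.54]))
(0.515, -0.02, 0.12) -42 44 (np.float64(0.0), array([ 1.02,  0.75, -0.81,  2.21, -0.99,  0.27,  0.65]))
(0.515, -0.02, 0.12) -36 30 (np.float64(0.0), array([ 0.63,  0.55, -0.45,  2.11, -0.67,  0.44,  0.23]))
(0.515, -0.02, 0.12) -36 36 (np.float64(0.0), array([ 0.78,  0.61, -0.57,  2.14, -0.78,
[... 3259 characters left out ...]
-36 36 (np.float64(0.0), array([ 0.74,  0.87, -0.55,  2.09, -0.96,  0.25,  0.7 ]))
(0.54, -0.02, 0.02) -36 40 (np.float64(0.0), array([ 0.83,  0.93, -0.61,  2.09, -1.04,  0.25,  0.84]))
(0.54, -0.02, 0.02) -36 44 (np.float64(0.0), array([ 0.9 ,  0.99, -0.67,  2.1 , -1.07,  0.25,  0.94]))
(0.54, -0.02, 0.02) -30 30 (np.float64(0.0), array([ 0.58,  0.8 , -0.41,  2.03, -0.73,  0.35,  0.47]))
(0.54, -0.02, 0.02) -30 36 (np.float64(0.0), array([ 0.72,  0.87, -0.52,  2.04, -0.78,  0.34,  0.6 ]))
(0.54, -0.02, 0.02) -30 40 (np.float64(0.0), array([ 0.8 ,  0.92, -0.59,  2.05, -0.8 ,  0.34,  0.68]))
(0.54, -0.02, 0.02) -30 44 (np.float64(0.0), array([ 0.88,  0.98, -0.64,  2.05, -0.82,  0.34,  0.75]))
```

```bash
cat > e.py <<'E'
from ik import *
def pts(q):
    d1,d3,a3,d5,a5,d7,a7,o1,o7=L
    r=Rz(S[0]*q[0]+o1)*Ry(q[1]); p=np.array([0,0,d1]); r=r*Rz(S[1]*q[2]); e=p+r.apply([a3,0,d3]); r=r*Ry(q[3])*Rz(S[2]*q[4]); w=e+r.apply([a5,0,d5]); r=r*Ry(q[5]); t=w+r.apply([a7,0,d7]); return e,w,t
A,B=np.array([.485,-.167,.232]),np.array([.425,-.368,.24]); C,Dd=np.array([.504,-.211,.09]),np.array([.454,-.384,.09])
lid=np.array([ (A*(1-u)+B*u)*(1-v)+(C*(1-u)+Dd*u)*v for u in np.linspace(0,1,30) for v in np.linspace(0,1,20)])
def clear(q):
    e,w,t=pts(q); o=[]
    for a,b in((e,w),(w,t)):
        seg=np.array([a+(b-a)*s for s in np.linspace(0,1,60)]); o.append(np.min(np.linalg.norm(seg[:,None]-lid[None],axis=2)).round(3))
    return o
if __name__=="__main__":
    print("now",clear(np.array(robot.state()["qpos"])),[x.round(3) for x in pts(robot.state()["qpos"])])
    q0=np.array([.85,.92,-.61,2.1,-.81,.31,.72])
    for g in [(.515,-.02,.02),(.53,0,.02),(.54,.01,.02),(.5,0,.02)]:
      for psi in (-38,-34,-30):
        for th in (20,30,40):
          q,ep,er=ik(*pose(g,psi,th),q0); print(g,psi,th,round(ep*1000+er,1),q.round(2),clear(q))
E
python3 e.py
```

```text
now [np.float64(0.187), np.float64(0.108)] [array([ 0.11 , -0.259,  0.762]), array([ 0.372, -0.135,  0.378]), array([ 0.532, -0.001,  0.145])]
(0.515, -0.02, 0.02) -38 20 0.0 [ 0.32  0.69 -0.18  2.09 -0.76  0.3   0.25] [np.float64(0.096), np.float64(0.084)]
(0.515, -0.02, 0.02) -38 30 0.0 [ 0.6   0.77 -0.41  2.14 -1.08  0.25  0.71] [np.float64(0.078), np.float64(0.066)]
(0.515, -0.02, 0.02) -38 40 1.7 [ 0.84  0.9  -0.59  2.16 -1.25  0.25  1.04] [np.float64(0.079), np.float64(0.071)]
(0.515, -0.02, 0.02) -34 20 0.0 [ 0.32  0.7  -0.18  2.08 -0.71  0.33  0.27] [np.float64(0.092), np.float64(0.079)]
(0.515, -0.02, 0.02) -34 30 0.0 [ 0.64  0.79 -0.46  2.11 -0.83  0.26  0.54] [np.float64(0.069), np.float64(0.057)]
(0.515, -0.02, 0.02) -34 40 0.0 [ 0.87  0.93 -0.63  2.13 -0.97  0.25  0.83] [np.float64(0.069), np.float64(0.063)]
(0.515, -0.02, 0.02) -30 20 0.0 [ 0.33  0.7  -0.19  2.06 -0.66  0.36  0.29] [np.float64(0.088), np.float64(0.076)]
(0.515, -0.02, 0.02) -30 30 0.0 [ 0.62  0.79 -0.43  2.09 -0.77  0.32  0.53] [np.float64(0.061), np.float64(0.048)]
(0.515, -0.02, 0.02) -30 40 0.0 [ 0.8
[... 2357 characters left out ...]
.25  1.03] [np.float64(0.089), np.float64(0.082)]
(0.5, 0, 0.02) -34 20 0.0 [ 0.31  0.69 -0.21  2.12 -0.75  0.29  0.28] [np.float64(0.11), np.float64(0.102)]
(0.5, 0, 0.02) -34 30 0.0 [ 0.59  0.77 -0.43  2.16 -1.05  0.25  0.73] [np.float64(0.089), np.float64(0.082)]
(0.5, 0, 0.02) -34 40 0.0 [ 0.83  0.9  -0.6   2.18 -1.25  0.25  1.09] [np.float64(0.09), np.float64(0.084)]
(0.5, 0, 0.02) -30 20 0.0 [ 0.31  0.69 -0.2   2.11 -0.7   0.32  0.3 ] [np.float64(0.106), np.float64(0.098)]
(0.5, 0, 0.02) -30 30 0.0 [ 0.62  0.79 -0.47  2.14 -0.81  0.27  0.56] [np.float64(0.08), np.float64(0.073)]
(0.5, 0, 0.02) -30 40 0.0 [ 0.86  0.93 -0.65  2.15 -0.88  0.25  0.78] [np.float64(0.076), np.float64(0.072)]
```

```bash
cat > f.py <<'E'
from e import *
qc=np.array(robot.state()["qpos"]);q0=qc
for g in [(.495,-.028,.14),(.495,-.028,.1),(.495,-.028,.05),(.495,-.028,.02)]:
  for psi in (-32,):
    for th in (38,42):
      q,ep,er=ik(*pose(g,psi,th),q0); print(g,psi,th,round(ep*1000+er,1),q.round(2),clear(q)); 
  q0=q
E
python3 f.py; python3 mt.py .495 -.028 .13 -32 40
```

```text
(0.495, -0.028, 0.14) -32 38 0.0 [ 0.87  0.58 -0.61  2.14 -0.72  0.52  0.44] [np.float64(0.156), np.float64(0.075)]
(0.495, -0.028, 0.14) -32 42 0.0 [ 0.95  0.63 -0.67  2.15 -0.77  0.52  0.53] [np.float64(0.147), np.float64(0.07)]
(0.495, -0.028, 0.1) -32 38 0.0 [ 0.87  0.68 -0.62  2.15 -0.75  0.43  0.52] [np.float64(0.123), np.float64(0.065)]
(0.495, -0.028, 0.1) -32 42 0.0 [ 0.95  0.74 -0.68  2.16 -0.78  0.42  0.6 ] [np.float64(0.115), np.float64(0.064)]
(0.495, -0.028, 0.05) -32 38 0.0 [ 0.88  0.82 -0.63  2.15 -0.76  0.31  0.61] [np.float64(0.089), np.float64(0.066)]
(0.495, -0.028, 0.05) -32 42 0.0 [ 0.96  0.88 -0.69  2.15 -0.77  0.31  0.68] [np.float64(0.087), np.float64(0.071)]
(0.495, -0.028, 0.02) -32 38 0.0 [ 0.89  0.91 -0.64  2.14 -0.77  0.25  0.67] [np.float64(0.078), np.float64(0.072)]
(0.495, -0.028, 0.02) -32 42 0.0 [ 0.97  0.97 -0.7   2.14 -0.77  0.25  0.72] [np.float64(0.081), np.float64(0.077)]
tcp target [ 0.5015 -0.0176  0.1154]
t 16.88 tcp [ 0.5306 -0.0009  0.1449] xyz [-0.024  0.147  0.001] turn [-0.052 -0.324 -0.399] q [ 1.    0.6  -0.86  2.24 -1.09  0.2   0.54]
```

Emit:
jog_arm --xyz '[[-0.004,0.02,0],[-0.008,0.05,0],[-0.012,0.08,0],[-0.016,0.1,0],[-0.02,0.12,0],[-0.024,0.147,0],[-0.024,0.147,0],[-0.024,0.147,0]]' --turn '[[0,-0.06,-0.07],[-0.01,-0.12,-0.14],[-0.02,-0.18,-0.21],[-0.03,-0.24,-0.28],[-0.04,-0.3,-0.35],[-0.05,-0.32,-0.4],[-0.05,-0.32,-0.4],[-0.05,-0.32,-0.4]]'

```text
t: 17.55
tcp_pos: [0.5008, -0.0181, 0.1161]
eef_rot: [-2.368, 0.676, -0.252]
wrist_force: [1.0, -1.2, -0.4]
grip_width: 0.297
```

```bash
python3 mt.py .495 -.028 .06 -32 41
```

```text
tcp target [ 0.5016 -0.0174  0.0457]
t 17.55 tcp [ 0.5008 -0.0181  0.1161] xyz [-0.     0.148  0.183] turn [ 0.039 -0.007  0.008] q [ 0.91  0.63 -0.65  2.17 -0.83  0.44  0.58]
```

Emit:
jog_arm --xyz '[[0,0.025,0.03],[0,0.05,0.06],[0,0.075,0.09],[0,0.1,0.12],[0,0.125,0.155],[0,0.148,0.183],[0,0.148,0.183],[0,0.148,0.183]]' --turn '[[0,0,0],[0.01,0,0],[0.02,0,0],[0.03,0,0],[0.04,0,0],[0.04,0,0],[0.04,0,0],[0.04,0,0]]' --force 20

```text
t: 18.22
tcp_pos: [0.5015, -0.0173, 0.0457]
eef_rot: [-2.347, 0.67, -0.258]
wrist_force: [0.3, -0.3, -0.5]
grip_width: 0.299
```

```bash
python3 mt.py .495 -.028 .034 -32 41; python3 mt.py .495 -.028 .022 -32 41; python3 snap.py scene s18 200 60 400 260 2.9;python3 snap.py side s18b 150 100 400 350 2.3; python3 snap.py wrist w18
```

```text
tcp target [ 0.5016 -0.0174  0.0197]
t 18.22 tcp [ 0.5015 -0.0173  0.0457] xyz [0.    0.057 0.065] turn [-0.004 -0.006  0.006] q [ 0.96  0.84 -0.7   2.17 -0.85  0.29  0.73]
tcp target [ 0.5016 -0.0174  0.0077]
t 18.22 tcp [ 0.5015 -0.0173  0.0457] xyz [-0.     0.083  0.095] turn [-0.004 -0.006  0.006] q [ 0.96  0.84 -0.7   2.17 -0.85  0.29  0.73]
18.2667 [ 0.50173855 -0.01751313  0.04604852] [-2.34738973  0.66944652 -0.25885375] [ 0.17059523 -0.14579828 -0.56161666] 0.29998987111471737
18.3167 [ 0.50189759 -0.01769562  0.0462039 ] [-2.34797651  0.66890881 -0.25965983] [0.16679065 0.07280105 0.20742167] 0.29772841029197533
18.3667 [ 0.50194491 -0.01785369  0.04622046] [-2.34839765  0.66868794 -0.26011981] [-0.44494171 -0.78800146 -0.8905141 ] 0.2988708636949977
```

View pics/s18.png

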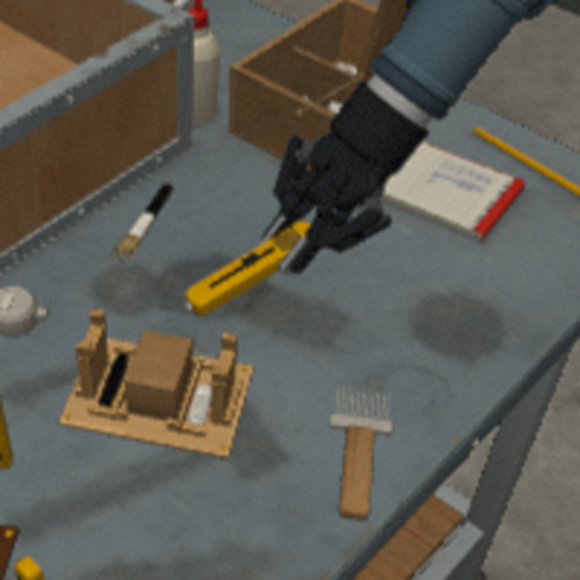

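View pics/s18b.png

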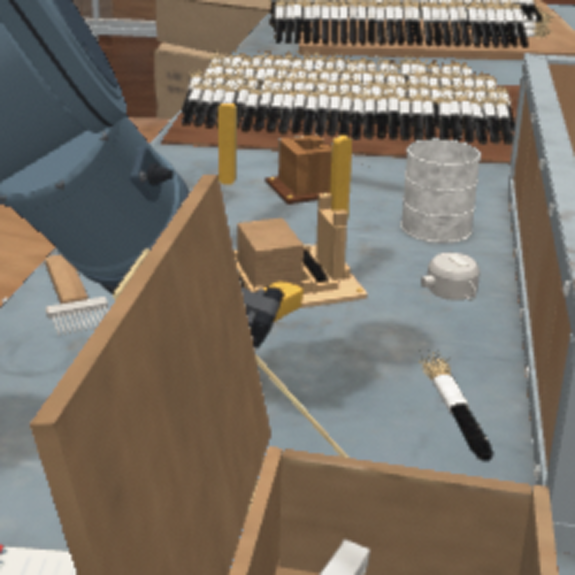

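View pics/w18.png

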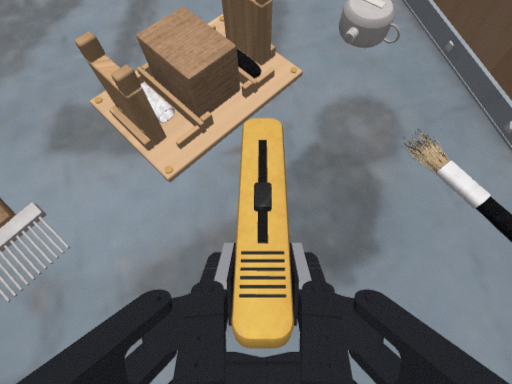

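Emit:
jog_arm --xyz '[[0,0.01,0.012],[0,0.02,0.024],[0,0.03,0.035],[0,0.04,0.046],[0,0.05,0.056],[0,0.057,0.065],[0,0.06,0.069],[0,0.06,0.069]]' --turn '[[0,0,0],[0,0,0],[0,0,0],[0,0,0],[0,0,0],[0,0,0],[0,0,0],[0,0,0]]'

```text
t: 19.03
tcp_pos: [0.5015, -0.0179, 0.0175]
eef_rot: [-2.348, 0.67, -0.258]
wrist_force: [-0.6, 1.0, -0.4]
grip_width: 0.299
```

```bash
python3 mt.py .495 -.028 .026 -32 41;python3 mt.py .495 -.028 .021 -32 44; python3 snap.py wrist w19
```

```text
tcp target [ 0.5016 -0.0174  0.0117]
t 19.03 tcp [ 0.5015 -0.0179  0.0175] xyz [-0.001  0.012  0.016] turn [-0.003 -0.007  0.008] q [ 0.97  0.91 -0.7   2.16 -0.86  0.24  0.79]
tcp target [ 0.502  -0.0168  0.0073]
t 19.03 tcp [ 0.5015 -0.0179  0.0175] xyz [-0.001  0.019  0.028] turn [ 0.097 -0.007  0.008] q [ 0.97  0.91 -0.7   2.16 -0.86  0.24  0.79]
19.0833 [ 0.50161255 -0.01790287  0.01778875] [-2.34777333  0.66949219 -0.25851199] [ 0.2023847  -0.28895797 -1.33758823] 0.29953183471499717
```

View pics/w19.png

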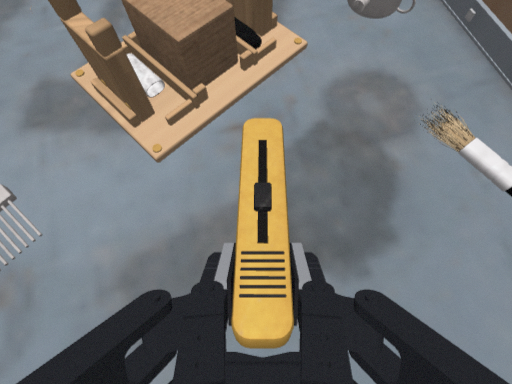

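Emit:
jog_arm --xyz '[[0,0.003,0.005],[0,0.006,0.01],[0,0.01,0.015],[0,0.014,0.02],[0,0.017,0.024],[0,0.02,0.028],[0,0.02,0.028],[0,0.02,0.028]]' --turn '[[0.02,0,0],[0.04,0,0],[0.06,0,0],[0.08,0,0],[0.11,0,0],[0.13,0,0],[0.13,0,0],[0.13,0,0]]'

```text
t: 19.75
tcp_pos: [0.5022, -0.0174, 0.0074]
eef_rot: [-2.282, 0.652, -0.277]
wrist_force: [-0.4, -0.7, 2.1]
grip_width: 0.302
```

```bash
python3 mt.py .495 -.028 .018 -32 45; python3 snap.py wrist w20;python3 snap.py scene s20 240 100 340 200 5.8
```

```text
tcp target [ 0.5021 -0.0166  0.0046]
t 19.75 tcp [ 0.5022 -0.0174  0.0074] xyz [-0.002  0.005  0.008] turn [ 0.    -0.008  0.007] q [ 1.04  1.01 -0.74  2.14 -0.86  0.23  0.87]
19.8 [ 0.50224174 -0.017352    0.00749994] [-2.28312845  0.65122742 -0.27748233] [-0.3745341  -0.5987948   0.96344206] 0.3012805976584733
19.85 [ 0.50226867 -0.01727592  0.00757807] [-2.28351602  0.65072024 -0.27757189] [-0.4322414  -1.25615099  1.57723958] 0.29760990417323646
```

View pics/w20.png

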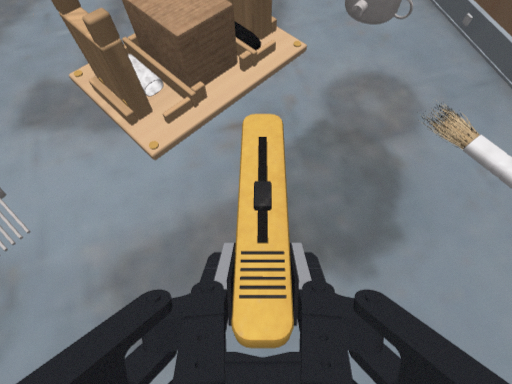

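View pics/s20.png

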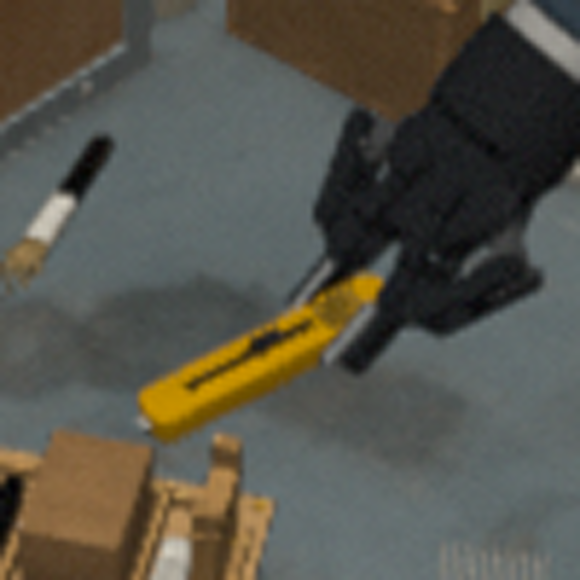

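Emit:
jog_arm --xyz '[[0,0.002,0.003],[0,0.004,0.006],[0,0.006,0.008],[0,0.008,0.011],[0,0.01,0.013],[0,0.01,0.013],[0,0.01,0.013],[0,0.01,0.013]]' --turn '[[0,0,0],[0.01,0,0],[0.02,0,0],[0.03,0,0],[0.04,0,0],[0.04,0,0],[0.04,0,0],[0.04,0,0]]'

```text
t: 20.52
tcp_pos: [0.503, -0.0164, 0.0055]
eef_rot: [-2.26, 0.642, -0.285]
wrist_force: [-14.4, -16.2, 36.2]
grip_width: 0.3
```

```bash
python3 mt.py .495 -.028 .015 -32 46; python3 snap.py scene s21 240 100 340 200 5.8
```

```text
tcp target [ 0.5022 -0.0164  0.0018]
t 20.52 tcp [ 0.503  -0.0164  0.0055] xyz [-0.002  0.01   0.007] turn [-0.014 -0.007  0.013] q [ 1.06  1.03 -0.76  2.14 -0.85  0.24  0.89]
20.5667 [ 0.50292221 -0.01636045  0.00545537] [-2.25996066  0.64178012 -0.28473286] [-14.45779294 -15.61157202  33.73074434] 0.30113529093967323
```

View pics/s21.png

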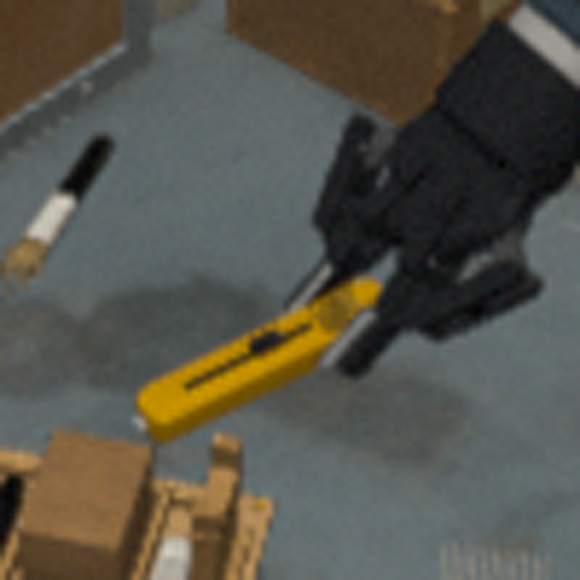

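Emit:
jog_arm --xyz '[[0,-0.005,-0.007],[0,-0.007,-0.009],[0,-0.007,-0.009],[0,-0.007,-0.009],[0,-0.007,-0.009],[0,-0.007,-0.009],[0,-0.007,-0.009],[0,-0.007,-0.009]]' --turn '[[0,0,0],[0,0,0],[0,0,0],[0,0,0],[0,0,0],[0,0,0],[0,0,0],[0,0,0]]'

```text
t: 21.23
tcp_pos: [0.5023, -0.0171, 0.006]
eef_rot: [-2.263, 0.645, -0.283]
wrist_force: [0.3, -1.5, 1.1]
grip_width: 0.301
```

Emit:
jog_arm --xyz '[[0,0,0],[0,0,0],[0,0,0],[0,0,0],[0,0,0],[0,0,0],[0,0,0],[0,0,0]]' --turn '[[0,0,0],[0,0,0],[0,0,0],[0,0,0],[0,0,0],[0,0,0],[0,0,0],[0,0,0]]' --hand 0.6

```text
t: 21.9
tcp_pos: [0.5023, -0.0171, 0.0062]
eef_rot: [-2.263, 0.645, -0.283]
wrist_force: [0.0, 0.2, 0.1]
grip_width: 0.603
```

```bash
python3 snap.py wrist w22; python3 snap.py scene s22 240 100 340 200 5.8; python3 mt.py .495 -.028 .06 -32 46
```

```text
21.95 [ 0.50232072 -0.01715577  0.00615653] [-2.2633366   0.64482637 -0.28308687] [ 0.54483289 -0.74450824  0.60986546] 0.5979992730749067
22.0 [ 0.50230436 -0.01710338  0.00615885] [-2.26329807  0.64474859 -0.28300958] [-0.21608648 -0.94180362  0.78677927] 0.5959362918088942
tcp target [ 0.5022 -0.0164  0.0468]
t 22.0 tcp [ 0.5023 -0.0171  0.0062] xyz [-0.001 -0.099 -0.092] turn [-0.006 -0.007  0.01 ] q [ 1.06  1.03 -0.75  2.14 -0.85  0.24  0.89]
```

View pics/w22.png

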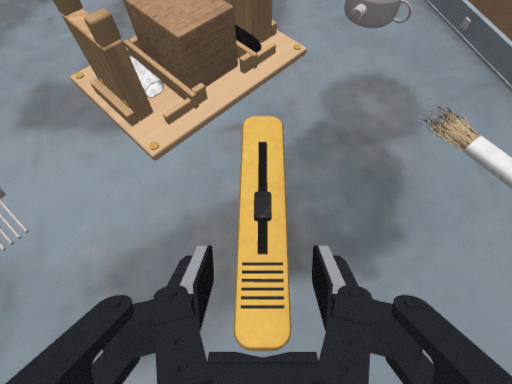

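View pics/s22.png

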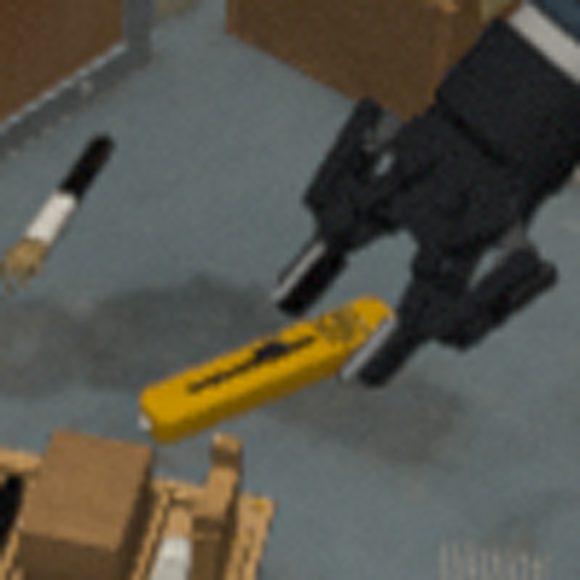

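```bash
python3 - <<'E'
from h import *
import pickle
d=pickle.load(open("w22.pkl","rb"))
g=cv2.cvtColor(d["img"],cv2.COLOR_BGR2HSV); m=cv2.inRange(g,(15,120,120),(32,255,255)); m[:100]=0
n,l,s,c=cv2.connectedComponentsWithStats(m); i=1+np.argmax(s[1:,4]); ys,xs=np.where(l==i); print(s[i])
P=np.array([ray(d,(x,y),.016)[:2] for x,y in zip(xs,ys)]).astype(np.float32)
(cx,cy),(w,h),a=cv2.minAreaRect(P*1000); print(cx,cy,w,h,a)
nose=ray(d,(263,117),.016);tail=ray(d,(262.5,349),.016);print(nose,tail,(nose+tail)/2,np.linalg.norm(nose-tail),np.degrees(np.arctan2(*(nose-tail)[[1,0]])))
E
python3 mt.py .485 -.045 .08 -32 20
```

```text
[ 234  116   57  234 9426]
514.28173828125 2.8980331420898438 132.62721252441406 25.12800407409668 57.98036575317383
[0.54929658 0.05819776 0.016     ] [ 0.47935124 -0.05345657  0.016     ] [0.51432391 0.0023706  0.016     ] 0.1317537141574498 57.93510248864919
tcp target [ 0.4884 -0.0395  0.0621]
t 22.0 tcp [ 0.5023 -0.0171  0.0062] xyz [ 0.001 -0.074 -0.193] turn [-0.872 -0.009  0.008] q [ 1.06  1.03 -0.75  2.14 -0.85  0.24  0.89]
```

Emit:
jog_arm --xyz '[[0,-0.01,-0.04],[0,-0.02,-0.1],[0,-0.04,-0.16],[0,-0.08,-0.22],[0,-0.13,-0.26],[0,-0.17,-0.28],[0,-0.2,-0.28],[0,-0.2,-0.28]]' --turn '[[0,0,0],[0,0,0],[-0.1,0,0],[-0.3,0,0],[-0.5,0,0],[-0.7,0,0],[-0.9,0,0],[-1,0,0]]'

```text
t: 22.67
tcp_pos: [0.4904, -0.0334, 0.1046]
eef_rot: [-2.706, 0.768, -0.133]
wrist_force: [-0.5, -0.7, -1.2]
grip_width: 0.6
```

```bash
python3 mv.py .514 .002 .12 -32
```

```text
t 22.67 tcp [ 0.4904 -0.0334  0.1046] xyz [ 0.005 -0.151 -0.001] turn [-0.648 -0.     0.011] q [ 0.35  0.45 -0.19  2.14 -0.52  0.48  0.09]
```

Emit:
jog_arm --xyz '[[0.005,-0.02,0],[0.005,-0.05,0],[0.005,-0.08,0],[0.005,-0.11,0],[0.005,-0.15,0],[0.005,-0.15,0],[0.005,-0.15,0],[0.005,-0.15,0]]' --turn '[[-0.12,0,0],[-0.25,0,0],[-0.38,0,0],[-0.52,0,0.01],[-0.65,0,0.01],[-0.65,0,0.01],[-0.65,0,0.01],[-0.65,0,0.01]]'

```text
t: 23.33
tcp_pos: [0.5123, 0.0015, 0.1171]
eef_rot: [-3.018, 0.864, 0.006]
wrist_force: [-0.8, -0.6, 0.1]
grip_width: 0.597
```

```bash
python3 snap.py wrist w23
cat > cut.py <<'E'
from h import *
import pickle,sys
d=pickle.load(open(sys.argv[1]+".pkl","rb"))
g=cv2.cvtColor(d["img"],cv2.COLOR_BGR2HSV); m=cv2.inRange(g,(15,120,120),(32,255,255))
n,l,s,c=cv2.connectedComponentsWithStats(m); i=1+np.argmax(s[1:,4]); ys,xs=np.where(l==i); print(s[i])
P=np.array([ray(d,(x,y),float(sys.argv[2]))[:2] for x,y in zip(xs,ys)]).astype(np.float32)
print(cv2.minAreaRect(P*1000))
E
python3 cut.py w23 .016; python3 mv.py .514 .0025 .005 -32
```

```text
23.3833 [0.51207219 0.00054358 0.11713421] [-3.01746673  0.86710174  0.00583509] [ 0.272031   -0.04109585 -1.10775552] 0.6006288473491584
[ 249  112   32  153 3864]
((515.3838500976562, 4.594757080078125), (132.39871215820312, 25.1425724029541), 58.00056838989258)
t 23.38 tcp [5.121e-01 5.000e-04 1.171e-01] xyz [ 0.004 -0.009  0.374] turn [-0.002  0.008 -0.002] q [-0.21  0.47  0.16  1.99 -0.12  0.69 -0.54]
```

View pics/w23.png

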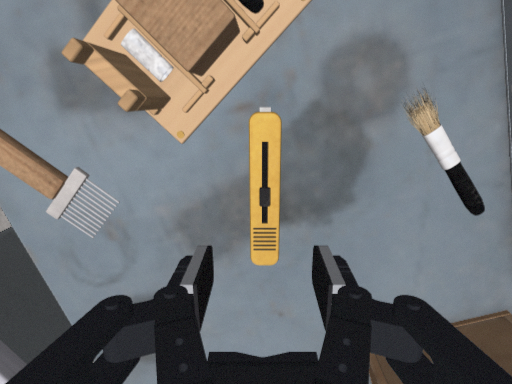

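```bash
python3 mv.py .515 .0035 .005 -32
```

```text
t 23.38 tcp [5.121e-01 5.000e-04 1.171e-01] xyz [ 0.005 -0.013  0.374] turn [-0.002  0.008 -0.002] q [-0.21  0.47  0.16  1.99 -0.12  0.69 -0.54]
```

Emit:
jog_arm --xyz '[[0.005,-0.013,0.08],[0.005,-0.013,0.16],[0.005,-0.013,0.24],[0.005,-0.013,0.31],[0.005,-0.013,0.36],[0.005,-0.013,0.372],[0.005,-0.013,0.372],[0.005,-0.013,0.372]]' --turn '[[0,0,0],[0,0,0],[0,0,0],[0,0,0],[0,0.005,0],[0,0.008,0],[0,0.008,0],[0,0.008,0]]'

```text
t: 24.05
tcp_pos: [0.5161, 0.0033, 0.0064]
eef_rot: [-3.018, 0.868, -0.002]
wrist_force: [0.2, -0.1, 0.1]
grip_width: 0.601
```

```bash
python3 snap.py wrist w24;python3 mv.py .515 .0035 .005 -32
```

```text
24.1 [0.51667458 0.00357088 0.00680554] [-3.01810769  0.86733848 -0.00405985] [0.44630251 0.98285508 0.6811122 ] 0.5995628668690913
t 24.1 tcp [0.5167 0.0036 0.0068] xyz [-0.005  0.003  0.006] turn [-0.004 -0.004 -0.002] q [-0.18  0.68  0.11  2.01 -0.16  0.46 -0.51]
```

View pics/w24.png

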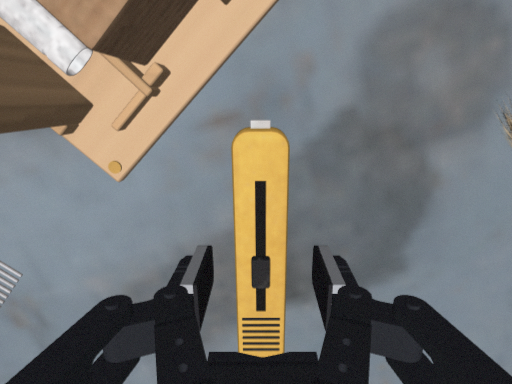

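Emit:
jog_arm --xyz '[[0,0,0.004],[0,0,0.004],[0,0,0.004],[0,0,0.004],[0,0,0.004],[0,0,0.004],[0,0,0.004],[0,0,0.004]]' --turn '[[0,0,0],[0,0,0],[0,0,0],[0,0,0],[0,0,0],[0,0,0],[0,0,0],[0,0,0]]' --hand 0 --force 40

```text
t: 24.77
tcp_pos: [0.5168, 0.0043, 0.0056]
eef_rot: [-3.019, 0.865, -0.004]
wrist_force: [-0.6, 0.1, 6.0]
grip_width: 0.29
```

```bash
python3 mv.py .5388 .08 .2 -62;python3 mv.py .5388 .1426 .2 -76.6
```

```text
t 24.77 tcp [0.5168 0.0043 0.0056] xyz [-0.07  -0.254 -0.648] turn [-0.005 -0.003  1.   ] q [-0.18  0.68  0.11  2.01 -0.16  0.45 -0.51]
t 24.77 tcp [0.5168 0.0043 0.0056] xyz [-0.181 -0.431 -0.647] turn [-0.005 -0.003  1.487] q [-0.18  0.68  0.11  2.01 -0.16  0.45 -0.51]
```

Emit:
jog_arm --xyz '[[0,0,-0.06],[0,0,-0.16],[0,0,-0.27],[0,0,-0.38],[-0.01,-0.04,-0.48],[-0.03,-0.1,-0.52],[-0.05,-0.17,-0.52],[-0.07,-0.25,-0.52]]' --turn '[[0,0,0],[0,0,0],[0,0,0.1],[0,0,0.3],[0,0,0.5],[0,0,0.7],[0,0,0.9],[0,0,1]]'

```text
t: 25.43
tcp_pos: [0.5385, 0.0795, 0.1625]
eef_rot: [-2.685, 1.625, -0.005]
wrist_force: [0.6, -0.2, -1.2]
grip_width: 0.29
```

```bash
python3 mv.py .5388 .1426 .16 -76.6
```

```text
t 25.43 tcp [0.5385 0.0795 0.1625] xyz [-0.186 -0.098  0.009] turn [-0.008 -0.001  0.475] q [-0.47  0.46  0.31  1.9  -0.19  0.81 -1.15]
```

Emit:
jog_arm --xyz '[[-0.03,-0.02,0],[-0.07,-0.04,0],[-0.11,-0.06,0],[-0.15,-0.08,0],[-0.186,-0.1,0],[-0.186,-0.1,0],[-0.186,-0.1,0],[-0.186,-0.1,0]]' --turn '[[0,0,0.1],[0,0,0.2],[-0.005,0,0.3],[-0.008,0,0.4],[-0.008,0,0.47],[-0.008,0,0.475],[-0.008,0,0.475],[-0.008,0,0.475]]'

```text
t: 26.1
tcp_pos: [0.538, 0.1413, 0.1609]
eef_rot: [2.47, -1.937, -0.001]
wrist_force: [0.6, 0.0, -1.6]
grip_width: 0.286
```

```bash
python3 snap.py wrist w25; python3 snap.py scene s25 160 100 310 250 3.8; python3 mv.py .5404 .143 .085 -76.6
```

```text
26.15 [0.53808641 0.14105649 0.16089438] [ 2.46910253e+00 -1.93808560e+00 -1.22478478e-03] [ 0.31168241 -0.34261642 -0.62291903] 0.28598286081567464
26.2 [0.53813348 0.14104182 0.16089948] [ 2.46876743e+00 -1.93866938e+00 -1.31430282e-03] [ 0.21929664  0.00876776 -0.62295447] 0.29268284149737245
t 26.2 tcp [0.5381 0.141  0.1609] xyz [-0.005 -0.01   0.253] turn [ 0.005 -0.002  0.011] q [-0.61  0.49  0.36  1.86 -0.22  0.83 -1.47]
```

View pics/w25.png

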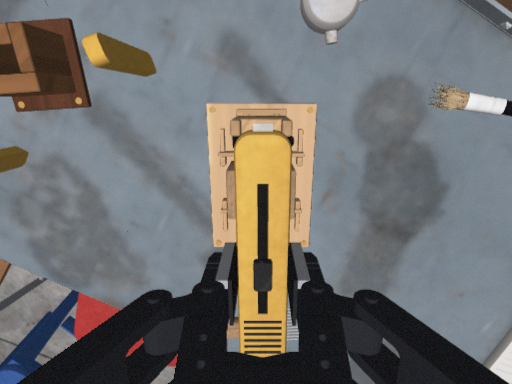

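View pics/s25.png

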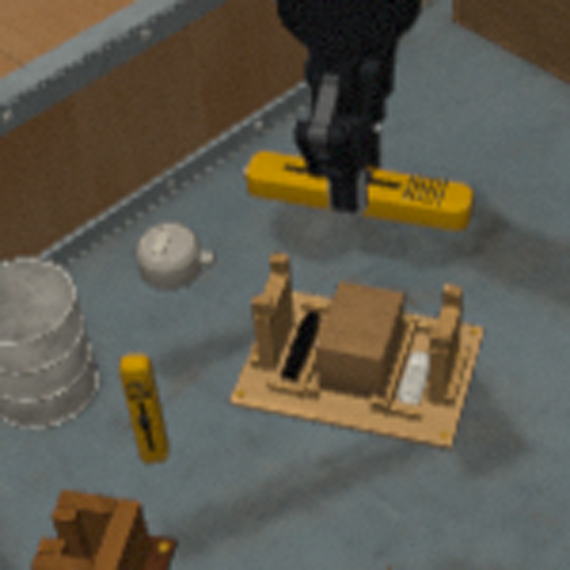

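Emit:
jog_arm --xyz '[[-0.005,-0.01,0.05],[-0.005,-0.01,0.1],[-0.005,-0.01,0.15],[-0.005,-0.01,0.2],[-0.005,-0.01,0.23],[-0.005,-0.01,0.25],[-0.005,-0.01,0.25],[-0.005,-0.01,0.25]]' --turn '[[0,0,0.005],[0,0,0.01],[0,0,0.01],[0,0,0.01],[0.005,0,0.01],[0.005,0,0.01],[0.005,0,0.01],[0.005,0,0.01]]'

```text
t: 26.87
tcp_pos: [0.5407, 0.1441, 0.0861]
eef_rot: [2.466, -1.946, 0.001]
wrist_force: [-0.2, 0.4, 0.7]
grip_width: 0.29
```

```bash
python3 snap.py wrist w26; python3 snap.py scene s26 190 140 310 250 4.8; python3 snap.py side s26b 230 150 350 260 4.8; python3 mv.py .5404 .143 .066 -76.6
```

```text
26.9167 [0.54103087 0.14438011 0.08642333] [-2.46590071e+00  1.94555678e+00 -1.68894395e-03] [ 0.89975697  0.27172762 -0.73205779] 0.2929450093555688
26.9667 [0.54113781 0.14450281 0.086564  ] [-2.46575372e+00  1.94520086e+00 -1.97353691e-03] [-0.82244196 -0.05548257 -0.04730572] 0.2896124694110048
27.0167 [0.54113841 0.14458681 0.0866074 ] [-2.46576321e+00  1.94502203e+00 -2.01170223e-03] [-0.4367232   0.11071111 -0.17761177] 0.29315524333326787
t 27.02 tcp [0.5411 0.1446 0.0866] xyz [0.005 0.004 0.069] turn [-0.003 -0.001  0.002] q [-0.58  0.6   0.31  1.89 -0.28  0.68 -1.43]
```

View pics/w26.png

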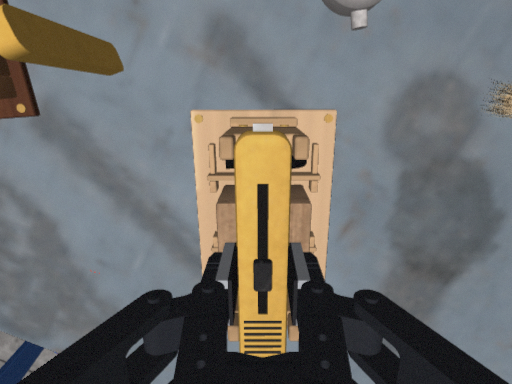

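View pics/s26.png

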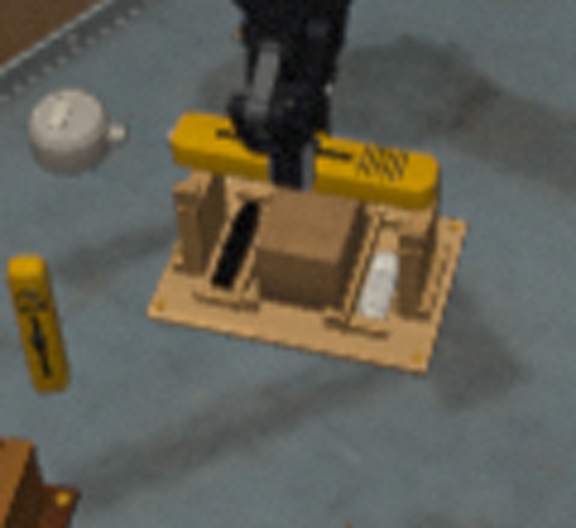

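View pics/s26b.png

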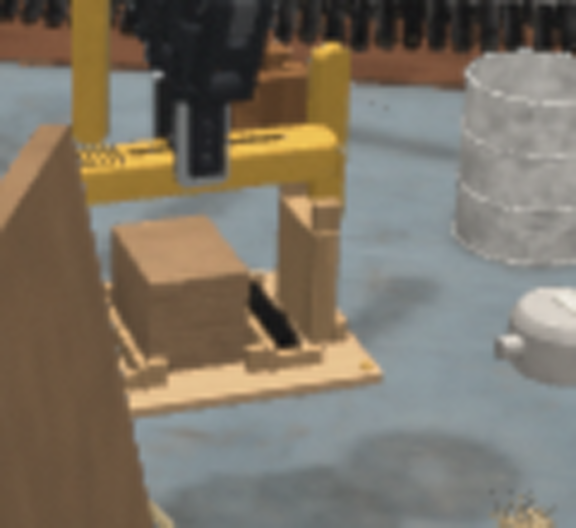

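Run:
```python
from h import *
import pickle
d=pickle.load(open("w26.pkl","rb"))
yaw=np.deg2rad(13.4);ux=np.array([np.cos(yaw),np.sin(yaw)]);uy=np.array([-ux[1],ux[0]]);c=np.array([.5388,.1426])
for p,z in [((264,131.5),.097),((238,230),.097),((291,230),.097),((264,109),.006)]:
    q=ray(d,p,z)[:2]-c; print((q@ux).round(4),(q@uy).round(4))
```

```text
0.0687 0.0009
0.0232 0.0129
0.0233 -0.012
0.0751 0.0004
```

Emit:
jog_arm --xyz '[[0.001,0.004,0.01],[0.002,0.004,0.02],[0.002,0.004,0.03],[0.002,0.004,0.04],[0.002,0.004,0.05],[0.002,0.004,0.06],[0.002,0.004,0.066],[0.002,0.004,0.068]]' --turn '[[0,0,0],[0,0,0],[0,0,0],[0,0,0],[0,0,0],[0,0,0],[0,0,0],[0,0,0]]'

```text
t: 27.68
tcp_pos: [0.5392, 0.1435, 0.0656]
eef_rot: [2.466, -1.945, -0.0]
wrist_force: [-4.3, -1.3, 12.8]
grip_width: 0.288
```

```bash
python3 snap.py wrist w27; python3 snap.py scene s27 190 140 310 250 4.8; python3 snap.py side s27b 230 150 350 260 4.8
```

```text
27.7333 [0.53922844 0.14353245 0.06568   ] [ 2.46597894e+00 -1.94535499e+00 -4.16371500e-04] [-2.56012024  1.15632675  4.89545359] 0.29162401405817295
27.7833 [0.53921907 0.14353684 0.06565776] [ 2.46605926e+00 -1.94534061e+00 -2.78250850e-04] [-1.79118793 -0.69822407  5.13158258] 0.2889636992821572
27.8333 [0.53921867 0.14350218 0.06565842] [ 2.46602822e+00 -1.94537738e+00 -1.58099462e-04] [-2.98570428 -1.30639125  4.51501265] 0.2942901978886371
```

View pics/w27.png

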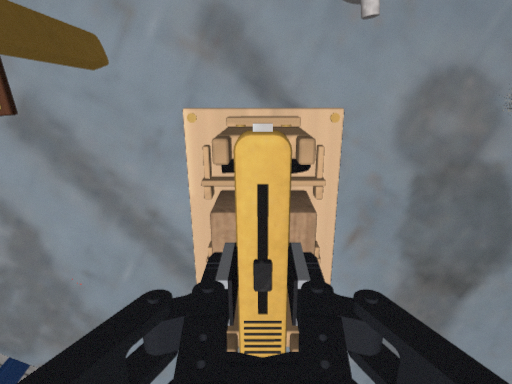

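View pics/s27b.png

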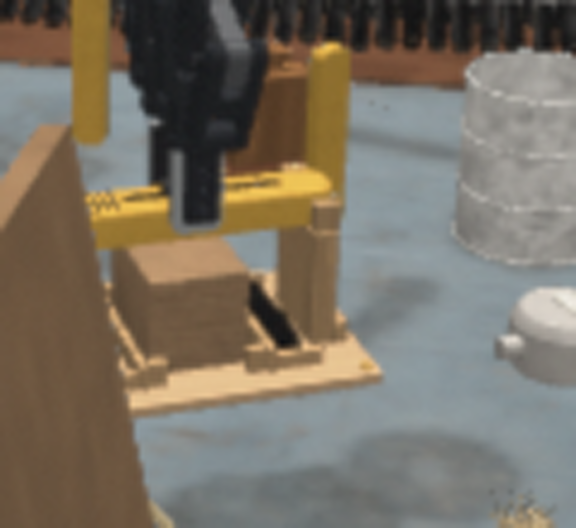

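View pics/s27.png

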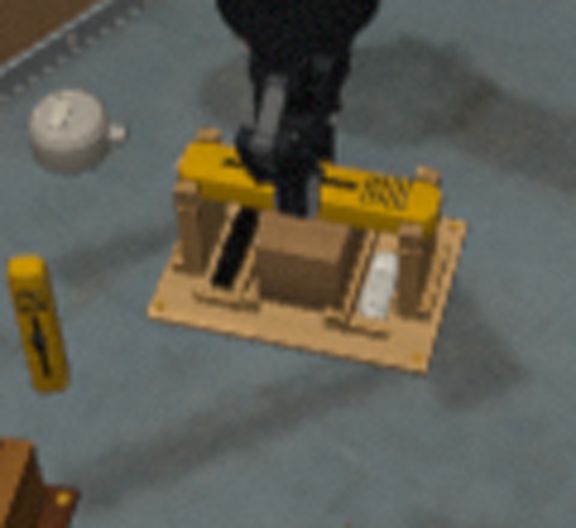

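Emit:
jog_arm --xyz '[[0,0,0],[0,0,0],[0,0,0],[0,0,0],[0,0,0],[0,0,0],[0,0,-0.05],[0,0,-0.1]]' --turn '[[0,0,0],[0,0,0],[0,0,0],[0,0,0],[0,0,0],[0,0,0],[0,0,0],[0,0,0]]' --hand 0.6

```text
t: 28.5
tcp_pos: [0.5387, 0.1433, 0.095]
eef_rot: [2.465, -1.944, -0.001]
wrist_force: [-0.2, -0.1, 0.7]
grip_width: 0.6
```

Emit:
jog_arm --xyz '[[0,0,-0.1],[0,0,-0.2],[0,0,-0.3],[0,0,-0.4],[0,0,-0.5],[0,0,-0.55],[0,0,-0.55],[0,0,-0.55]]' --turn '[[0,0,0],[0,0,0],[0,0,0],[0,0,0],[0,0,0],[0,0,0],[0,0,0],[0,0,0]]'

```text
t: 29.17
tcp_pos: [0.5397, 0.1439, 0.2609]
eef_rot: [-2.466, 1.945, -0.002]
wrist_force: [-0.5, 0.4, 0.2]
grip_width: 0.599
```

```bash
python3 snap.py wrist w28; python3 snap.py scene s28 ; python3 snap.py side s28b 230 150 350 260 4.8; python3 cut.py w28 .076
python3 - <<'E'
import cv2
a=cv2.imread("pics/s28.png");cv2.imwrite("pics/s28c.png",cv2.resize(a[140:250,190:310],None,fx=4.8,fy=4.8,interpolation=cv2.INTER_CUBIC))
E
```

```text
29.2167 [0.53892296 0.14366373 0.25972854] [ 2.46607174e+00 -1.94497024e+00 -1.44221028e-04] [-0.45473312  0.53055658 -1.01135242] 0.5994463834858419
29.2667 [0.53854873 0.14355321 0.25913595] [ 2.46515082e+00 -1.94418289e+00 -1.03221388e-03] [ 0.53200133 -0.04838969 -0.88778207] 0.6011401501551265
29.3167 [0.53843855 0.1434874  0.25889332] [ 2.46466570e+00 -1.94393119e+00 -1.34519653e-03] [-0.22764852  0.2559045  -0.253264  ] 0.5981030833256423
[ 251  114   24  118 2335]
((538.6063842773438, 143.73483276367188), (132.39663696289062, 25.75118064880371), 12.854610443115234)
```

View pics/w28.png

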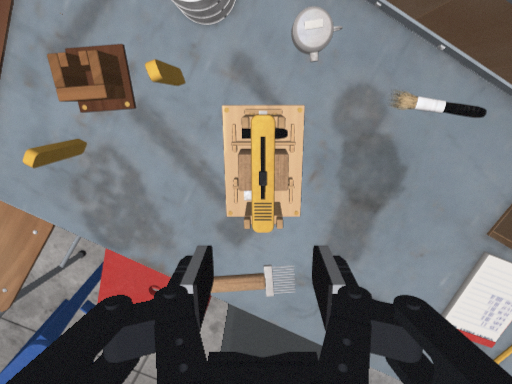

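View pics/s28c.png

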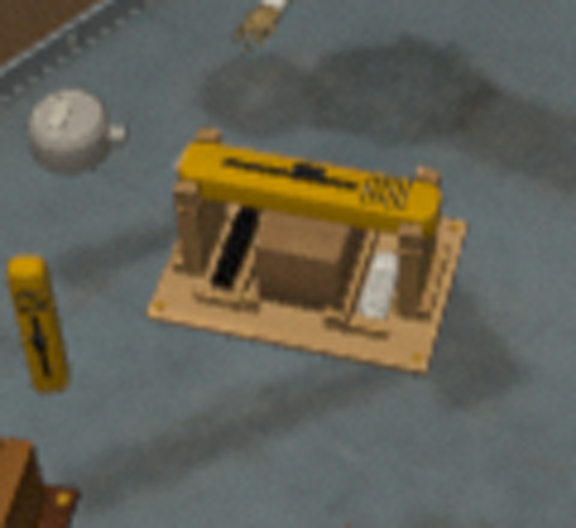

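View pics/s28.png

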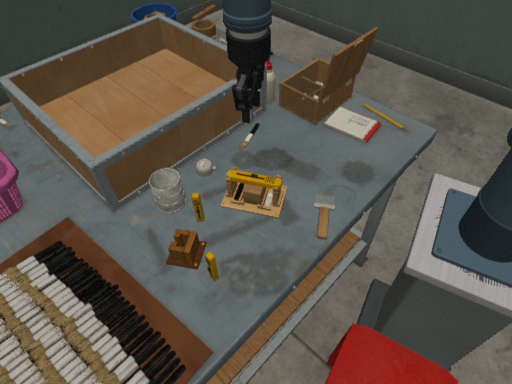

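The cutter (scene pixel 253,180) lies in both notches. Its centre measures (0.5386, 0.1437) m, against a tray centre of (0.5388, 0.1426) m. The block, the brush handle, the ferrule and the bystanders look undisturbed, and the hand is clear. I'm handing the job in.

Run:
```python
from cell import order,robot
print(order.close_job()); print(robot.state()["t"])
```

```text
the job is handed in; nothing more can be done
None
the job is handed in; nothing more can be done
```

The job is done and handed in at about 29 s of the 72 s allowed. I set the block into the pocket, took the large cutter out of its stand and laid it flat on the bench, slider up. I let go of it there, took it again from above and lowered it into both notches.

- **Final checks:** The cutter's centre measured about 1 mm from the tray's centre, and its direction was within about 0.5° of the tray's axis. When it was set down it met the notch floors at the expected height. The block, brush handle, ferrule and the things round about looked in place, and the hand was clear.
- **Laying the cutter down:** The fingertips pressed on the bench with a wrist force of about 36 N upward (42 N in all), then I eased off. That is under the 120 N wrist limit. I took it as fingertip contact, not the gripper's body; the side view was blocked by the box lid. The arm could not tilt far enough to lay the cutter fully flat, so on release its tail dropped an estimated 1 cm or so.
- **Reach limit:** My first laying spot put one wrist joint at the very end of its range (0.20 rad against a limit of 0.19). I moved to another spot.
- **Disagreement:** The first hand-picked scene-camera positions differed from the wrist-camera ones by up to about 10 mm. I used the wrist-camera values, and they agreed with where the parts made contact.

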